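# Refit the coffee machine's drip grille

## Robot

A 6-joint arm with a two-finger parallel gripper is mounted at the origin on a cart in front of the work surface, level with it; the furniture and walls round the work are solid. World frame = base frame: x ahead of the robot, y to its left, z up, the work surface at z = 0. Lengths are in m, angles in degrees, forces in N, time in s.
With the tool pointing down it reaches from about 0.25 to 0.725 m from the base axis. Payload 9.7 kg.
Tool frame: the origin (TCP) lies between the finger pads; the fingertips stand bot.tcp_to_tips ahead of it and the grasp point (between the pads) lies 2 mm behind it (bot.tcp_to_tips is the distance from the TCP to the fingertips, in m); z points along the fingers, y is the line along which they close (so a half turn about z gives the same grasp; the last joint's range is limited). The gripper opens to 85 mm and grips with 20 to 120 N. Pads are 22 mm wide; open, the fingers measure 114 mm over their backs; the gripper's body (76 mm by 85 mm) begins 54 mm behind the grasp point. The pads swing forward as they close: fully open they stand 13 mm farther back than shut.
Start: joints at [64.515, 4.979, 10.078, 95.1, 0, 90], TCP at [0.237, 0.496, 0.21] pointing down, gripper open.
Joint ranges: [-179.16, 179.16], [-48.56, 103.87], [-65.8, 70.77], [-126.05, 130.52], [-82.76, 87.17], [-180, 180]. Speed limits (degrees/s): [127.2, 127.2, 147.25, 180, 180, 180].

## Interface

Orientations are given as [roll, pitch, yaw] about the fixed x, y, z axes, in that order (R = Rz(yaw) Ry(pitch) Rx(roll)).
In Python, from workcell import sensors, camera, camera_params, bot gives the robot as it stands.
- The arm moves only by the tool apply_moves, never from a script. Its argument "motion" is a list of rows, each an object with "jaw": the opening, from -1 (shut) to 1 (fully open); "xyz": the shift along the tool's x, y, z in mm, a list of three; "twist": the turn about the tool's z in rad. A call has 1 to 5 rows; each row is the pose to reach, as a shift and turn from the pose commanded when the call began, along the tool's axes at that moment; what a row does not reach only later rows make up. A row lasts 1/8 s, in which the tool goes at most 62.5 mm and 10.7 degrees, less where a joint would pass 70% of its speed; a pose out of reach is approached as far as the arm can. A call with a gripper value outside its range is refused whole. The fingers move at their own pace and stop on an object; "grip_force" is the grip in N (left out, the last holds). Time passes only in rows, so rows that repeat a pose let the fingers close. It gives the time, the measured TCP pose, the force, the opening and the grip force at its end, in the units of the state.
- sensors.get_obs(): the state, without advancing time (a new reading comes with each control period).
- camera(name): name is "scene" or "top" or "wrist"; returns (picture, depth): 384x512x3 uint8, red, green, blue; 384x512 float32, m along the optical axis (not along the pixel's ray), 0 where there is no reading.
- camera_params(name): a dict with "mtx" (3x3 intrinsics, pixels), "k1" (the pictures are not rectified: a ray, as slopes to the right and down, at radius r is drawn at 1 + k1 r^2 times it, then the intrinsics apply), "rvec" (rotation vector, rad) and "tvec" (3), from world to camera coordinates, as OpenCV has them. Camera axes: x right, y down, z forward; pixel columns grow to the right and rows downward; lengths in m; the calibration is good to about 2 mm. A picture is of the moment at which its call begins: read the wrist's pose just before it. camera_params takes no time and is no camera call; for the wrist camera it gives the pose at the moment of the call.
- bot.job_done(): hands the job in; it is judged then, once.
The state is a dict: "time": time; "q": joint angles; "qd": joint speeds; "joint_efforts": joint torques, N m; "ee_pos": TCP position; "tcp_rot": TCP orientation; "wrist_force": force on the tool from outside, world axes, zero at the start; "torque": the same for the moment, N m; "opening": finger opening in m; "grasp_force": force on a finger pad.
Only numpy, scipy, OpenCV 4.12 (cv2) and the standard library are available. Lean on these libraries where they do the work, as an engineer would, in place of code of your own. Each camera call takes 0.05 s, during which the arm holds its last target. There are 200 camera calls.

## Task

The washed drip grille of the coffee machine lies on the worktop. Refit it in the drip tray under the spout, at whatever height the tray happens to be clamped: slide the grille's two rear lugs under the lip at the back of the tray, then press its front down until both clips snap over its front edge and it lies level on the tray's ledges, and let go. Press firmly but do not force it, and do not push about the spotted mug or the printed glass.

Things in the scene. Friction and masses are not known exactly. Their poses are not given: they have to be found in the camera images.
- drip_grille: Loose slotted steel grille 100 (x) x 96 (y) x 8 mm, 0.14 kg, with a black finger tab in front and two lugs behind. Origin: middle of the underside of the 100 x 96 plate; z up out of its top, +x to its rear. It starts flat on the worktop, tab roughly towards the robot.
- tab_grip (a point): Where to hold the grille's tab: at x = -76, y = 0, z = 7 mm in the grille's frame, axes alike. The tab is 26 mm wide in y, 14 mm high (grille z = 0 to 14) and reaches from the plate's front edge (x = -50) to x = -94 mm.
- lug_tips (a point): Midway between the ends of the grille's two lugs: x = +60, y = 0, z = 2 mm in the grille's frame, axes alike. The lugs stand out 10 mm behind the plate at y = -27 and +27, each 18 mm wide and 4 mm thick (grille z = 0 to 4).
- head_edge (a point): Middle of the lower front edge of the machine's head, which overhangs the tray: x = -78, z = 191 mm in coffee_machine's frame, axes alike; the head reaches up to z = 256, y = -62 to +62, and the spout under it down to z = 164 at x = y = 0. An upright gripper does not fit over the tab: lean it back to the robot by 25 to 45 degrees.
- coffee_machine: Grey and steel coffee machine, fixed on the worktop, 124 mm wide, about 273 mm high; its drip tray sits in front of the column under the head, clamped at a height to suit the cup. Origin on the worktop straight below the tray's middle; +x to its rear (it ends at x = 130 mm), z up.
- clip_left (a joint): Spring clip on the tray's front wall at y = +39.5 mm, 14 mm wide: 0 m at rest, up to 0.010 when pushed outward, springs back. Above the ledges, its hook reaches in to x = -46.5 mm at z = 9.5 and a ramp slopes from there up and outward to x = -53.5 at z = 16.5. The plate's front edge rides down the ramps; both clips together yield at about 10 N.
- clip_right (a joint): The like clip at y = -39.5 mm: 0 m at rest, up to 0.010 m pushed outward.
- tray_lowest (a point): On the machine: where the grille's origin comes, axes alike, if the tray is clamped at its lowest, its ledges 36 mm above the worktop. The tray may be clamped 0 to 22 mm higher, which is not reported: see or feel it. Tray: side walls' inner faces y = -51 and +51, front wall x = -57.5 to -51.5 mm, up to 8 mm above the ledges; a 34 mm wide notch in the front wall takes the tab.
- lip (a point): On the machine: middle of the lower edge of the lip at the tray's rear, for the tray at its lowest: x = 51.5 mm, 9 mm above the ledges; it goes up with the tray. Under it is a gap 10 mm deep, as wide as the tray, into which the lugs go until they stop at its back. Above its lower edge the lip is an upright wall 36 mm high.
- mug_spotted: Spotted mug standing beyond the grille's starting place, 93 mm high, 92 mm across without its handle; not to be disturbed. Origin near the middle of its underside.
- glass_printed: Printed tumbler standing to the left of the machine, 67 mm across, 128 mm high; not to be disturbed. Origin: middle of its underside.
Things that resemble listed ones, but are neither listed nor needed, are in the scene too. Several things have the shape of the drip_grille; the one meant has the colours described above.

How it is judged (in metres and radians):
At the end, for the whole second after the job is handed in: The grille lies home in the tray: within 4 mm lengthwise and 5 mm sideways of the tray's middle, 34 to 60.5 mm above the worktop (as the tray stands), level within 0.03 rad, square within 0.08 rad, both clips back within 2.5 mm of rest over its front edge; at rest (x of drip_grille in the frame of coffee_machine between -0.004 and 0.004 m and y of drip_grille in the frame of coffee_machine between -0.005 and 0.005 m and z of drip_grille in the frame of coffee_machine between 0.034 and 0.0605 m and angle between the z axis of drip_grille and the z axis of coffee_machine, either way round below 0.03 rad and angle between the x axis of drip_grille and the x axis of coffee_machine, either way round below 0.08 rad and value of joint each of clip_left, clip_right below 0.0025 m and linear speed of drip_grille below 0.02 m/s); the robot touches nothing.
It fails at once if the grille is forced against the machine with more than 75 N (contact force between drip_grille and coffee_machine above 75 N).
It fails at once if the spotted mug is pushed more than 25 mm or tipped (distance of mug_spotted from where it was at the start of the episode above 0.025 m or angle between mug_spotted's own z axis and vertical above 0.3 rad).
It fails at once if the printed glass is pushed more than 25 mm or tipped (distance of glass_printed from where it was at the start of the episode above 0.025 m or angle between glass_printed's own z axis and vertical above 0.3 rad).
It also fails if it takes over 51 s, if anything falls off the work surface, if the arm or the gripper's body presses on something with over 40 N, if the wrist force passes 120 N, or if a joint passes its speed limit or range.

## Working session

There is one attempt and no reset: what is moved stays moved. The work goes in short steps, Python scripts to look and compute and a tool call to move; the robot and the scene stay as the last step left them, time stands still between calls to the robot, and variables do not carry over. Pictures are saved under pics/ and viewed, at most 11 in all, crops included, and the job is handed in when it is done.

Besides the shell and the picture viewer there is one more tool, called after "Request:" as name(argument=value, ...) on one line, values as JSON. apply_moves: Moves the arm, as the interface text tells. Its arguments: {"type":"object","properties":{"motion":{"type":"array","items":{"type":"object","properties":{"jaw":{"type":"number"},"xyz":{"type":"array","items":{"type":"number"}},"twist":{"type":"number"}}}},"grip_force":{"type":"number"}},"required":["motion"]}

```bash
mkdir -p pics; ls
cat > h.py <<'E'
import numpy as np, cv2
from workcell import sensors, camera, camera_params, bot
def cam(n):
    p=camera_params(n); R=cv2.Rodrigues(np.array(p['rvec'],float))[0]; return np.array(p['mtx'],float),float(p['k1']),R,np.array(p['tvec'],float).ravel()
def rays(c,uv):
    K,k1,R,t=c; uv=np.atleast_2d(np.array(uv,float))
    d=np.c_[(uv[:,0]-K[0,2])/K[0,0],(uv[:,1]-K[1,2])/K[1,1]]; s=d.copy()
    for _ in range(20): s=d/(1+k1*(s**2).sum(1,keepdims=True))
    return np.c_[s,np.ones(len(s))]
def onplane(c,uv,z):
    r=rays(c,uv)@c[2]; o=-c[2].T@c[3]; return o+r*((z-o[2])/r[:,2])[:,None]
def withdepth(c,uv,D):
    uv=np.atleast_2d(uv); z=D[uv[:,1].astype(int),uv[:,0].astype(int)]
    return (rays(c,uv)*z[:,None]-c[3])@c[2]
def proj(c,P):
    K,k1,R,t=c; q=np.atleast_2d(P)@R.T+t; s=q[:,:2]/q[:,2:]; s=s*(1+k1*(s**2).sum(1,keepdims=True))
    return s*[K[0,0],K[1,1]]+K[:2,2]
def tri(c1,u1,c2,u2):
    o1=-c1[2].T@c1[3];o2=-c2[2].T@c2[3];a=(rays(c1,u1)@c1[2])[0];b=(rays(c2,u2)@c2[2])[0]
    x=np.linalg.lstsq(np.c_[a,-b],o2-o1,rcond=None)[0];p=o1+a*x[0];q=o2+b*x[1];return (p+q)/2,np.linalg.norm(p-q)
E
python3 - <<'E'
from h import *
for n in ['scene','top']:
    im,D=camera(n); np.save(n+'D.npy',D); cv2.imwrite(f'pics/{n}.png',im[:,:,::-1])
    c=cam(n); print(n,-c[2].T@c[3],c[0].round(1).tolist(),c[1])
a=cv2.imread('pics/scene.png');b=cv2.imread('pics/top.png')
cv2.imwrite('pics/both.png',np.vstack([a,b])[:,:])
cv2.imwrite('pics/s2.png',cv2.resize(a,(800,600))); cv2.imwrite('pics/t2.png',cv2.resize(b,(800,600)))
print(bot.tcp_to_tips, sensors.get_obs())
E
```

```text
pics
scene [ 0.02591905 -1.01927734  0.92532452] [[405.2, 0.0, 256.3], [0.0, 405.2, 187.2], [0.0, 0.0, 1.0]] -0.042767918904898485
top [-0.1048716  -0.45994643  1.04338068] [[459.2, 0.0, 255.3], [0.0, 459.2, 195.4], [0.0, 0.0, 1.0]] -0.18436659991142948
0.017 {'time': 0.1, 'q': array([ 6.45145439e+01,  5.00765207e+00,  1.00390305e+01,  9.50988643e+01,
       -2.68355300e-04,  8.99987485e+01]), 'qd': array([ 0.03313778,  0.02077278,  0.11656771, -0.00249321, -0.04639222,
        0.01035752]), 'joint_efforts': array([ 7.01465706e-04, -5.21560979e+01,  4.65651906e+01,  1.60114205e-02,
        5.96953987e-05,  2.78128147e-05]), 'ee_pos': array([0.23655934, 0.49627779, 0.20955715]), 'tcp_rot': array([-1.79932514e+02,  2.66881031e-04,  1.54515796e+02]), 'wrist_force': array([-0.4970401 , -1.49087301,  0.06043678]), 'torque': array([-0.03234195, -0.03037391, -0.02451367]), 'grasp_force': 0.0, 'opening': 0.08539034558959377}
```

View pics/s2.png

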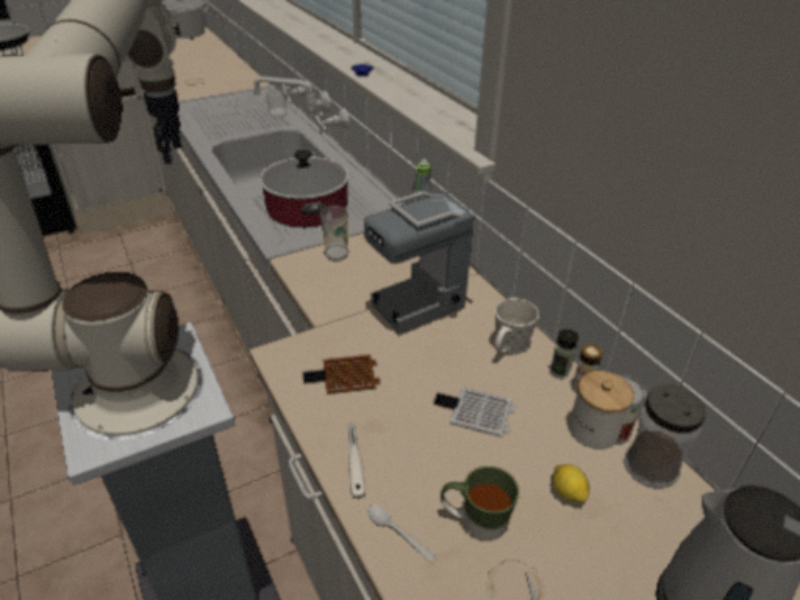

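View pics/t2.png

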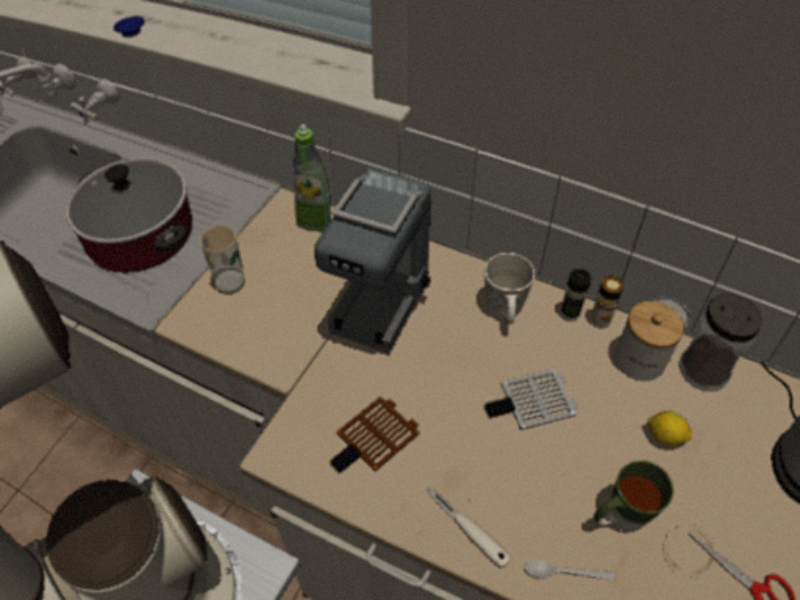

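The scene view shows two grille-shaped things. The brown one is at scene (350,374) / top (378,434), and the steel one with a black tab is at scene (478,410) / top (538,398). The tray itself (top (375,310)) is dark and fixed. I choose the steel one and check it in a close crop, next to the machine.

```bash
cat > m.py <<'E'
from h import *
T={}
for n,box in [('top',(300,228,380,282)),('scene',(268,240,340,286))]:
    im=cv2.imread(f'pics/{n}.png'); D=np.load(n+'D.npy'); c=cam(n); x0,y0,x1,y1=box
    hsv=cv2.cvtColor(im,cv2.COLOR_BGR2HSV); roi=np.zeros(im.shape[:2],np.uint8); roi[y0:y1,x0:x1]=255
    blk=cv2.inRange(hsv,(0,0,0),(180,255,55))&roi
    k,l,s,ce=cv2.connectedComponentsWithStats(blk); i=1+s[1:,4].argmax(); tab=ce[i]
    table=cv2.inRange(hsv,(5,45,90),(30,255,255)); st=roi&~table; st=cv2.morphologyEx(st,cv2.MORPH_CLOSE,np.ones((5,5)))
    k,l2,s2,c2=cv2.connectedComponentsWithStats(st); j=1+s2[1:,4].argmax()
    pl=((l2==j)&(l!=i)).astype(np.uint8)*255; pl=cv2.morphologyEx(pl,cv2.MORPH_OPEN,np.ones((9,9)))
    ys,xs=np.nonzero(pl); W=onplane(c,np.c_[xs,ys],.008); Wd=withdepth(c,np.c_[xs,ys],D)
    r=cv2.minAreaRect((W[:,:2]*1000).astype(np.float32)); print(n,'plate',r,'depth z',np.nanmedian(Wd[:,2]))
    yt,xt=np.nonzero(l==i); Wt=onplane(c,np.c_[xt,yt],.012); print(' tab',s[i],onplane(c,tab,.012)*1000,cv2.minAreaRect((Wt[:,:2]*1000).astype(np.float32)),np.median(withdepth(c,np.c_[xt,yt],D)[:,2]))
    T[n]=(c,tab,np.array([xs.mean(),ys.mean()]))
print(tri(T['top'][0],T['top'][1],T['scene'][0],T['scene'][1]),tri(T['top'][0],T['top'][2],T['scene'][0],T['scene'][2]))
a=cv2.imread('pics/top.png')
cv2.imwrite('pics/crop.png',np.hstack([cv2.resize(a[215:290,295:385],(390,325),interpolation=2),cv2.resize(a[105:225,195:285],(400,533),interpolation=2)[208:]]))
E
python3 m.py
```

```text
top plate ((572.2230834960938, -378.3663330078125), (98.24052429199219, 109.7412338256836), 43.08112335205078) depth z 0.006105518065442102
 tab [310 254  20  13 160] [[ 521.80533063 -325.57314124   12.        ]] ((522.4484252929688, -324.7717590332031), (28.777559280395508, 47.32860565185547), 42.213836669921875) 0.013815648047849276
scene plate ((572.4269409179688, -377.3089599609375), (101.95149993896484, 111.244384765625), 42.959251403808594) depth z 0.006763168386716314
 tab [278 252  15   9  93] [[ 523.31013362 -326.80302846   12.        ]] ((523.1318359375, -327.2433776855469), (27.655794143676758, 41.73451614379883), 42.508644104003906) 0.01387045156536477
(array([ 0.52403744, -0.32515099,  0.00944832]), np.float64(0.0011694291726178359)) (array([ 0.57237928, -0.37848117,  0.00590548]), np.float64(0.0010130869579502329))
```

View pics/crop.png

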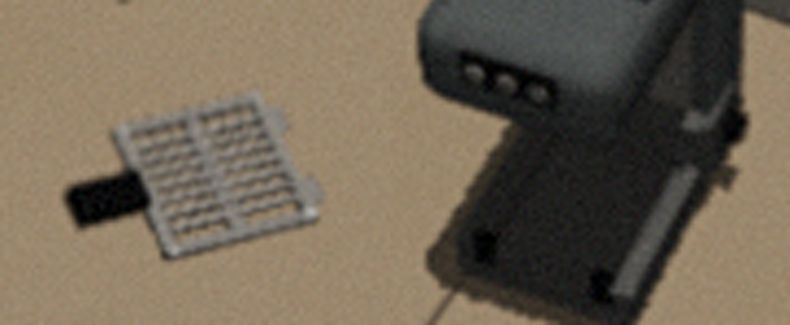

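The crop confirms the choice: a steel slotted plate, a black tab to the left and two lugs on the right. Beside it the tray shows its two dark clips at crop (485,245) and (603,285). The grille measurements agree between views: tab about (523,-326) mm, yaw about -47°. Next is the machine.

```bash
cat > mach.py <<'E'
from h import *
for n in ['top','scene']:
    D=np.load(n+'D.npy'); c=cam(n); v,u=np.mgrid[0:384,0:512]; uv=np.c_[u.ravel(),v.ravel()]
    P=withdepth(c,uv,D)*1000; ok=(D.ravel()>0); 
    # seed around the machine
    g=onplane(c,[[240,200]] if n=='top' else [[265,190]],.05)[0]*1000; print(n,'seed',g.round())
    m=ok&(np.hypot(P[:,0]-g[0],P[:,1]-g[1])<260)
    for lo,hi in [(248,262),(262,290),(180,246),(58,80),(44,58),(30,44),(20,30),(8,20)]:
        q=P[m&(P[:,2]>lo)&(P[:,2]<hi)]; 
        if len(q)<30: continue
        print((lo,hi),len(q),'zmed',np.median(q[:,2]).round(1), 'rect',[np.round(a,1) for a in cv2.minAreaRect(q[:,:2].astype(np.float32))])
    np.save(n+'P.npy',P)
# height-coded map from top
E
python3 mach.py
python3 - <<'E'
import numpy as np,cv2
P=np.vstack([np.load(f'{n}P.npy') for n in('top','scene')]); P=P[np.isfinite(P).all(1)]
# plan: x up, y left; 1mm/px region
x0,y0,S=350,-250,2
xs=((P[:,0]-300)).astype(int); ys=((350-P[:,1])).astype(int)
M=np.zeros((500,800),np.float32)
k=(xs>=0)&(xs<500)&(ys>=0)&(ys<800)&(P[:,2]<300)&(P[:,2]>-20)
o=np.argsort(P[k,2]); M[499-xs[k][o],ys[k][o]]=P[k,2][o]
M=cv2.dilate(M,np.ones((3,3)))
im=cv2.applyColorMap(np.clip(M*1.0,0,255).astype(np.uint8),cv2.COLORMAP_JET)
cv2.imwrite('pics/plan.png',im)
E
```

```text
top seed [579. -60.  50.]
(248, 262) 2551 zmed 255.2 rect [array([676.1, -51.5]), array([323.4, 176.1]), np.float64(2.7)]
(262, 290) 515 zmed 271.7 rect [array([704.3,  -7.3]), array([266.1, 181.8]), np.float64(1.5)]
(180, 246) 1701 zmed 221.9 rect [array([672.3, -60.5]), array([144.1, 330.6]), np.float64(89.6)]
(58, 80) 480 zmed 69.2 rect [array([ 741.4, -165.8]), array([196.4, 231.9]), np.float64(1.2)]
(44, 58) 412 zmed 48.3 rect [array([ 655.8, -136. ]), array([272.3, 327.3]), np.float64(73.0)]
(30, 44) 556 zmed 37.8 rect [array([ 656.5, -133.4]), array([269.8, 326.3]), np.float64(73.2)]
(20, 30) 310 zmed 24.9 rect [array([ 660.4, -130.9]), array([249.7, 326.9]), np.float64(75.6)]
(8, 20) 1365 zmed 12.4 rect [array([ 572.9, -151.8]), array([339.7, 481.8]), np.float64(74.7)]
scene seed [608. -55.  50.]
(248, 262) 1336 zmed 256.3 rect [array([679.1, -47.9]), array([331. , 277.5]), np.float64(0.0)]
(262, 290) 572 zmed 273.0 rect [array([708.9, -24.3]), array([273.6, 294.3]), np.float64(0.2)]
(180, 246) 1700 zmed 218.8 rect [array([674.1, -51.9]), array([264.1, 332.2]), np.float64(89.5)]
(58, 80) 622 zmed 69.3 rect [array([738.3, -94.8]), array([329.8, 298.8]), np.float64(35.6)]
(44, 58) 470 zmed 49.7 rect [array([ 699.6, -128.6]), array([315.6, 316.4]), np.float64(7.4)]
(30, 44) 506 zmed 37.4 rect [array([ 699.2, -129.2]), array([317.1, 316.8]), np.float64(7.4)]
(20, 30) 308 zmed 24.9 rect [array([ 702.5, -127.4]), array([318. , 312.4]), np.float64(9.1)]
(8, 20) 737 zmed 13.1 rect [array([ 614. , -143.3]), array([496.4, 318.8]), np.float64(8.6)]
```

View pics/plan.png

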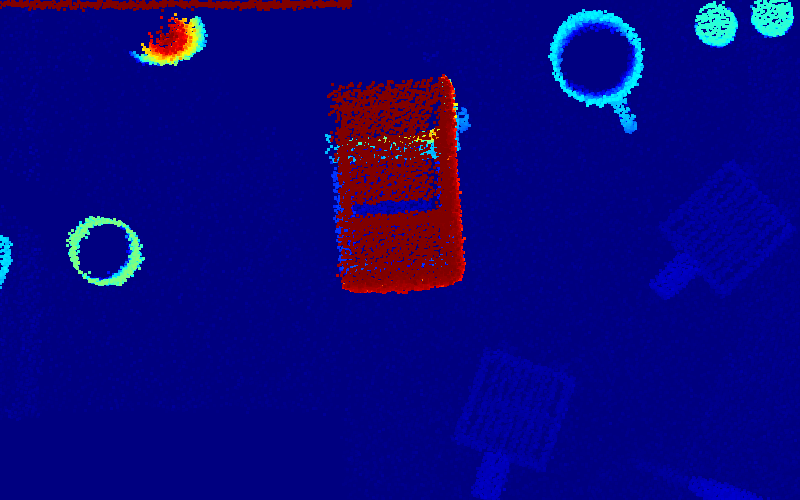

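The plan map (1 mm per pixel) puts the machine at about x 507–720, y -53, yaw about +4.5°. The mug is at (595,57) px, the glass at (105,250) px, and the steel grille is lower right. I now fit the machine's faces and the tray height.

```bash
cat > fit.py <<'E'
from h import *
def line(q,iters=400,tol=2.0):
    rng=np.random.default_rng(0);best=None
    for _ in range(iters):
        a,b=q[rng.choice(len(q),2,False)];d=b-a;L=np.linalg.norm(d)
        if L<30: continue
        nrm=np.array([-d[1],d[0]])/L;k=abs((q-a)@nrm)<tol
        if best is None or k.sum()>best.sum(): best=k
    vx,vy,x,y=cv2.fitLine(q[best].astype(np.float32),cv2.DIST_L2,0,.01,.01).ravel(); return np.degrees(np.arctan2(vy,vx)),np.array([x,y]),best.sum()
for n in ['top','scene']:
    P=np.load(n+'P.npy');P=P[np.isfinite(P).all(1)]
    m=(P[:,0]>470)&(P[:,0]<740)&(P[:,1]>-135)&(P[:,1]<30)
    P=P[m]
    h=P[(P[:,2]>198)&(P[:,2]<246)]
    f=h[(h[:,0]<530)&(h[:,1]>-105)&(h[:,1]<0)]; print(n,'front',line(f[:,:2]))
    s=h[(h[:,1]<-85)&(h[:,0]>525)]; print(n,'side',line(s[:,:2]),len(s))
    t=P[(P[:,2]>252)&(P[:,2]<260)]; print(n,'top z',np.median(t[:,2]), cv2.minAreaRect(t[:,:2].astype(np.float32)))
    yaw=np.radians(4.5);R=np.array([[np.cos(yaw),np.sin(yaw)],[-np.sin(yaw),np.cos(yaw)]])
    q=P[P[:,2]<110]; L=(q[:,:2]-[588,-50])@R.T
    hist=np.histogram(q[(L[:,0]>-70)&(L[:,0]<60)&(abs(L[:,1])<70),2],bins=np.arange(-2,100,3)); print(list(zip(hist[1].astype(int),hist[0])))
    for z0,z1 in [(40,58),(58,63),(63,68),(68,73),(73,80)]:
        k=(q[:,2]>z0)&(q[:,2]<z1)&(L[:,0]>-100)&(L[:,0]<60); print(z0,k.sum(),np.percentile(L[k],[2,50,98],axis=0).round().tolist() if k.sum() else '')
E
python3 fit.py
```

```text
top front (np.float32(-85.41629), array([513.4476  , -54.072067], dtype=float32), np.int64(348))
top side (np.float32(3.910309), array([ 615.206  , -105.18565], dtype=float32), np.int64(374)) 401
top top z 255.43229141297684 ((616.5911865234375, -44.27839660644531), (204.34275817871094, 120.34716033935547), 3.940304756164551)
[(np.int64(-2), np.int64(247)), (np.int64(1), np.int64(98)), (np.int64(4), np.int64(15)), (np.int64(7), np.int64(88)), (np.int64(10), np.int64(352)), (np.int64(13), np.int64(305)), (np.int64(16), np.int64(77)), (np.int64(19), np.int64(49)), (np.int64(22), np.int64(48)), (np.int64(25), np.int64(58)), (np.int64(28), np.int64(39)), (np.int64(31), np.int64(59)), (np.int64(34), np.int64(80)), (np.int64(37), np.int64(87)), (np.int64(40), np.int64(84)), (np.int64(43), np.int64(149)), (np.int64(46), np.int64(61)), (np.int64(49), np.int64(24)), (np.int64(52), np.int64(24)), (np.int64(55), np.int64(14)), (np.int64(58), np.int64(19)), (np.int64(61), np.int64(12)), (np.int64(64), np.int64(11)), (np.int64(67), np.int64(14)), (np.int64(70), np.int64(11)), (np.int64(73), np.in
[... 1345 characters left out ...]
)), (np.int64(52), np.int64(16)), (np.int64(55), np.int64(19)), (np.int64(58), np.int64(18)), (np.int64(61), np.int64(11)), (np.int64(64), np.int64(14)), (np.int64(67), np.int64(16)), (np.int64(70), np.int64(11)), (np.int64(73), np.int64(16)), (np.int64(76), np.int64(18)), (np.int64(79), np.int64(14)), (np.int64(82), np.int64(23)), (np.int64(85), np.int64(5)), (np.int64(88), np.int64(0)), (np.int64(91), np.int64(0)), (np.int64(94), np.int64(0))]
40 254 [[-55.0, -58.0], [4.0, -9.0], [58.0, 63.0]]
58 24 [[-5.0, -63.0], [56.0, -18.0], [59.0, 53.0]]
63 26 [[53.0, -54.0], [55.0, -0.0], [58.0, 61.0]]
68 20 [[53.0, -52.0], [56.0, 7.0], [59.0, 61.0]]
73 35 [[52.0, -56.0], [56.0, -7.0], [60.0, 59.0]]
```

Request:
apply_moves(motion=[{"jaw": 1, "xyz": [-173, -220, 0], "twist": 0}, {"jaw": 1, "xyz": [-173, -220, 0], "twist": 0}, {"jaw": 1, "xyz": [-173, -220, 0], "twist": 0}, {"jaw": 1, "xyz": [-173, -220, 0], "twist": 0}, {"jaw": 1, "xyz": [-173, -220, 0], "twist": 0}], grip_force=60)

```text
time: 0.72
ee_pos: [0.2982, 0.2211, 0.2103]
tcp_rot: [180.0, 0.0, 154.4]
wrist_force: [0.6, 0.2, 1.0]
opening: 0.0851
grasp_force: 0.0
```

Request:
apply_moves(motion=[{"jaw": 1, "xyz": [-173, -220, 0], "twist": 0}, {"jaw": 1, "xyz": [-173, -220, 0], "twist": 0}, {"jaw": 1, "xyz": [-173, -220, 0], "twist": 0}, {"jaw": 1, "xyz": [-173, -220, 0], "twist": 0}, {"jaw": 1, "xyz": [-173, -220, 0], "twist": 0}])

```text
time: 1.35
ee_pos: [0.3595, -0.0523, 0.2099]
tcp_rot: [-180.0, -0.0, 154.3]
wrist_force: [-0.2, 0.5, -1.2]
opening: 0.0854
grasp_force: 0.0
```

```bash
cat >> h.py <<'E'
from scipy.spatial.transform import Rotation as Ro
def delta(target,o=None):
    o=o or sensors.get_obs(); R=Ro.from_euler('xyz',o['tcp_rot'],degrees=True).as_matrix(); return (R.T@(np.array(target)-o['ee_pos']))*1000
def st():
    o=sensors.get_obs(); R=Ro.from_euler('xyz',o['tcp_rot'],degrees=True).as_matrix()
    print('t',o['time'],'pos',o['ee_pos'].round(4),'rot',o['tcp_rot'].round(1),'q',o['q'].round(1),'F',o['wrist_force'].round(1),'open',round(o['opening'],4),'z',R[:,2].round(3),'yaz',np.degrees(np.arctan2(R[1,1],R[0,1])).round(1)); return o
E
python3 - <<'E'
from h import *
o=st(); print(delta([.519,-.320,.09],o))
im,D=camera('wrist'); cv2.imwrite('pics/w1.png',im[:,:,::-1])
c=cam('wrist'); print(-c[2].T@c[3],c[2][2],c[1],c[0][0,0])
# clip triangulation
a,b=cam('top'),cam('scene')
for u,v in [((216.4,207),(240,194)),((243,216),(254.7,205))]: print(tri(a,u,b,v))
E
```

```text
t 1.35 pos [ 0.3595 -0.0523  0.2099] rot [-180.    -0.   154.3] q [ -8.3 -20.3 -12.5  97.8  -0.   17.4] F [-0.2  0.5 -1.2] open 0.0854 z [-0. -0. -1.] yaz 64.3
[-259.7203413  -172.14768251  119.95262175]
[ 0.29818129 -0.023672    0.37356111] [ 0.24518483 -0.11821192 -0.96224235] -0.05044359533498155 344.5973921327514
(array([ 0.53728408, -0.00569357,  0.02768797]), np.float64(0.00854287566859058))
(array([ 0.55049151, -0.08424955,  0.02515317]), np.float64(0.00045551054673863414))
```

View pics/w1.png

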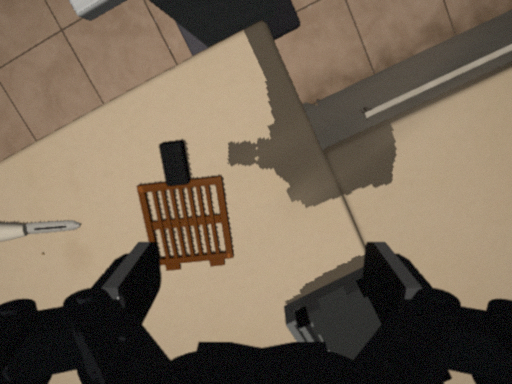

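The wrist view shows the brown look-alike at (185,215) and the tray's front corner with its left clip at (300,315). I now move to the steel grille.

Request:
apply_moves(motion=[{"jaw": 1, "xyz": [-255, -169, 40], "twist": 0.372}, {"jaw": 1, "xyz": [-255, -169, 40], "twist": 0.372}, {"jaw": 1, "xyz": [-255, -169, 40], "twist": 0.372}, {"jaw": 1, "xyz": [-255, -169, 40], "twist": 0.372}, {"jaw": 1, "xyz": [-255, -169, 40], "twist": 0.372}])

```text
time: 2.02
ee_pos: [0.5178, -0.3137, 0.1693]
tcp_rot: [-180.0, -0.0, 133.2]
wrist_force: [0.5, 0.9, 0.3]
opening: 0.0854
grasp_force: 0.0
```

Run:
```python
from h import *
c=cam('wrist'); o=st(); im,D=camera('wrist'); cv2.imwrite('pics/w2.png',im[:,:,::-1])
hsv=cv2.cvtColor(im,cv2.COLOR_RGB2HSV)
v,u=np.mgrid[0:384,0:512]; P=withdepth(c,np.c_[u.ravel(),v.ravel()],D)*1000
z=P[:,2]; near=(np.hypot(P[:,0]-519,P[:,1]+320)<45)
k=near&(z>10)&(z<18)&(hsv[:,:,2].ravel()<70); q=P[k]
print(k.sum(),'tab z',np.median(z[k]),cv2.minAreaRect(q[:,:2].astype(np.float32)),cv2.minAreaRect(onplane(c,np.c_[u.ravel(),v.ravel()][k],.014)[:,:2].astype(np.float32)*1000))
print(delta([.519,-.320,.021],o))
```

```text
t 2.025 pos [ 0.5178 -0.3137  0.1693] rot [-180.    -0.   133.2] q [-31.2  12.1  13.5  91.4   0.   15.6] F [0.5 0.9 0.3] open 0.0854 z [-0.  0. -1.] yaz 43.2
1255 tab z 14.011654832215596 ((525.08154296875, -323.86260986328125), (25.687965393066406, 47.56822967529297), 42.453857421875) ((524.699462890625, -323.4329833984375), (25.473007202148438, 47.400848388671875), 42.425506591796875)
[ -5.4765902   -3.43821307 148.2979112 ]
```

Request:
apply_moves(motion=[{"jaw": 1, "xyz": [-8, -2, 60], "twist": 0.01}, {"jaw": 1, "xyz": [-8, -2, 110], "twist": 0.01}, {"jaw": 1, "xyz": [-8, -2, 135], "twist": 0.01}, {"jaw": 1, "xyz": [-8, -2, 148], "twist": 0.01}, {"jaw": 1, "xyz": [-8, -2, 148], "twist": 0.01}])

```text
time: 2.7
ee_pos: [0.5209, -0.3188, 0.0218]
tcp_rot: [-180.0, -0.1, 132.6]
wrist_force: [0.2, 0.8, 0.3]
opening: 0.0852
grasp_force: 0.0
```

Request:
apply_moves(motion=[{"jaw": -0.6, "xyz": [0, 0, 0], "twist": 0}, {"jaw": -0.6, "xyz": [0, 0, 0], "twist": 0}, {"jaw": -0.6, "xyz": [0, 0, 0], "twist": 0}, {"jaw": -0.6, "xyz": [0, 0, 0], "twist": 0}, {"jaw": -0.6, "xyz": [0, 0, 0], "twist": 0}], grip_force=60)

```text
time: 3.32
ee_pos: [0.5212, -0.3191, 0.0223]
tcp_rot: [180.0, 0.0, 132.6]
wrist_force: [-0.4, -0.2, 0.6]
opening: 0.017
grasp_force: 0.0
```

Run:
```python
from h import *
c=cam('wrist'); o=st(); im,D=camera('wrist'); cv2.imwrite('pics/w3.png',im[:,:,::-1])
```

```text
t 3.325 pos [ 0.5212 -0.3191  0.0223] rot [180.    0.  132.6] q [-31.5  13.7  -0.8  75.4   0.   15.9] F [-0.4 -0.2  0.6] open 0.017 z [ 0. -0. -1.] yaz 42.6
```

View pics/w3.png

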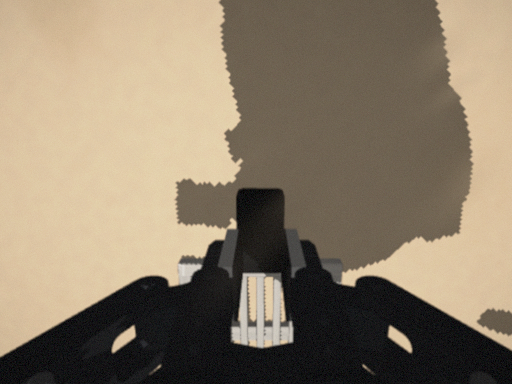

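The fingers stand on both sides of the tab at (262,240), but no force is reported. I close fully to find out.

Request:
apply_moves(motion=[{"jaw": -1, "xyz": [0, 0, 0], "twist": 0}, {"jaw": -1, "xyz": [0, 0, 0], "twist": 0}, {"jaw": -1, "xyz": [0, 0, 0], "twist": 0}], grip_force=60)

```text
time: 3.75
ee_pos: [0.5211, -0.319, 0.0222]
tcp_rot: [180.0, -0.0, 132.6]
wrist_force: [0.0, 0.4, -0.4]
opening: -0.0001
grasp_force: 0.0
```

Request:
apply_moves(motion=[{"jaw": 1, "xyz": [0, 0, 0], "twist": 0}, {"jaw": 1, "xyz": [0, 0, -30], "twist": 0}, {"jaw": 1, "xyz": [0, 0, -60], "twist": 0}, {"jaw": 1, "xyz": [0, 0, -100], "twist": 0}])

```text
time: 4.25
ee_pos: [0.5207, -0.3188, 0.1225]
tcp_rot: [-180.0, -0.1, 132.6]
wrist_force: [1.3, -0.9, 0.5]
opening: 0.0722
grasp_force: 0.0
```

```bash
cat > tab.py <<'E'
from h import *
def tabw(cx,cy,rad=60,zr=(10,18),name='wrist'):
    c=cam(name); o=st(); im,D=camera(name); hsv=cv2.cvtColor(im,cv2.COLOR_RGB2HSV)
    v,u=np.mgrid[0:384,0:512]; uv=np.c_[u.ravel(),v.ravel()]; P=withdepth(c,uv,D)*1000
    z=P[:,2]; k=(np.hypot(P[:,0]-cx,P[:,1]-cy)<rad)&(z>zr[0])&(z<zr[1])&(hsv[:,:,2].ravel()<70)
    print(k.sum(),'tab z',np.median(z[k]),cv2.minAreaRect(onplane(c,uv[k],np.median(z[k])/1000)[:,:2].astype(np.float32)*1000))
    return im,D,c
E
python3 - <<'E'
from tab import *
im,D,c=tabw(524,-323); cv2.imwrite('pics/w4.png',im[:,:,::-1])
tabw(524,-323,name='scene'); tabw(524,-323,name='top')
# fingers' lowest points now, from depth
v,u=np.mgrid[0:384,0:512]; P=withdepth(c,np.c_[u.ravel(),v.ravel()],D)
o=sensors.get_obs(); k=(abs(P[:,2]-o['ee_pos'][2])<.05)&(D.ravel()>0)&(np.hypot(*(P[:,:2]-o['ee_pos'][:2]).T)<.09)
print(k.sum(),'finger z rel TCP',np.percentile((P[k,2]-o['ee_pos'][2])*1000,[1,5,20,50]))
E
```

```text
t 4.25 pos [ 0.5207 -0.3188  0.1225] rot [-1.800e+02 -1.000e-01  1.326e+02] q [-31.5  12.5   8.9  86.4  -0.   15.9] F [ 1.3 -0.9  0.5] open 0.0722 z [-0.001  0.001 -1.   ] yaz 42.6
1710 tab z 14.094210807401478 ((524.6814575195312, -323.6502990722656), (25.206811904907227, 46.903202056884766), 43.213905334472656)
t 4.3 pos [ 0.5224 -0.3198  0.129 ] rot [179.9   0.3 132.6] q [-31.5  12.3   9.3  86.6  -0.   15.9] F [-0.8  0.2  4. ] open 0.0791 z [ 0.005 -0.003 -1.   ] yaz 42.6
97 tab z 14.309559806204584 ((522.5994873046875, -326.77069091796875), (29.541501998901367, 43.92787170410156), 42.469215393066406)
t 4.35 pos [ 0.5228 -0.32    0.1272] rot [179.9   0.4 132.6] q [-31.5  12.4   9.2  86.4  -0.   15.9] F [ 0.6 -0.1  0.3] open 0.0847 z [ 0.006 -0.004 -1.   ] yaz 42.6
144 tab z 14.06270692759628 ((522.4495239257812, -323.7724609375), (27.073469161987305, 48.01027297973633), 45.40837860107422)
2692 finger z rel TCP [27.89792533 30.31485874 34.83702756 41.31247464]
```

View pics/w4.png

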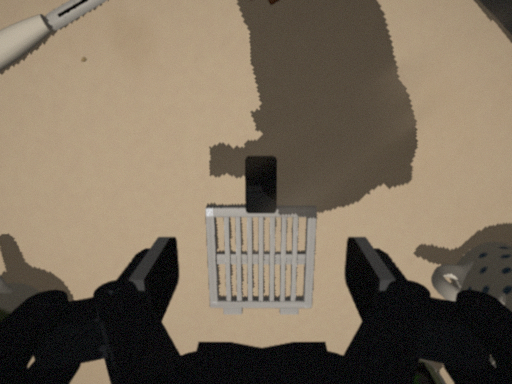

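The grille has not moved: its tab is at (261,183), clear of both fingertips at (170,240) and (355,240). The fingers therefore closed above or beside the tab, and I check where the TCP projects.

Run:
```python
from h import *
o=st(); R=Ro.from_euler('xyz',o['tcp_rot'],degrees=True).as_matrix(); c=cam('wrist')
for p in [(0,0,0),(0,0,17),(0,42,4),(0,-42,4),(0,9,17),(0,9,-3),(11,9,17)]:
    print(p,proj(c,o['ee_pos']+R@(np.array(p)/1000)).round())
im,D=camera('wrist')
print('cam in tool',R.T@(-c[2].T@c[3]-o['ee_pos'])*1000, 'axis',R.T@c[2][2])
uv=np.array([[170,240],[160,245],[165,260],[150,250],[355,240],[365,245]]); print(((withdepth(c,uv,D)-o['ee_pos'])@R*1000).round())
```

```text
t 4.4 pos [ 0.5223 -0.3197  0.1247] rot [179.9   0.2 132.6] q [-31.5  12.4   9.   86.3   0.   15.9] F [ 0.4 -0.7 -0.7] open 0.0854 z [ 0.004 -0.002 -1.   ] yaz 42.6
(0, 0, 0) [[261. 229.]]
(0, 0, 17) [[261. 218.]]
(0, 42, 4) [[341. 226.]]
(0, -42, 4) [[181. 226.]]
(0, 9, 17) [[277. 218.]]
(0, 9, -3) [[279. 232.]]
(11, 9, 17) [[277. 199.]]
cam in tool [ 6.88429186e+01  1.49524002e-01 -1.63870465e+02] axis [-2.71563015e-01  5.62409251e-04  9.62420497e-01]
[[-63. -83. 124.]
 [-68. -93. 126.]
 [-83. -90. 125.]
 [ 10. -42. -44.]
 [-63.  86. 125.]
 [  8.  43. -35.]]
```

Request:
apply_moves(motion=[{"jaw": -0.39, "xyz": [0, 0, 0], "twist": 0}, {"jaw": -0.39, "xyz": [0, 0, 0], "twist": 0}, {"jaw": -0.39, "xyz": [0, 0, 0], "twist": 0}, {"jaw": -0.39, "xyz": [0, 0, 0], "twist": 0}])

```text
time: 4.95
ee_pos: [0.5211, -0.319, 0.1219]
tcp_rot: [-180.0, -0.0, 132.6]
wrist_force: [-0.3, 0.5, -0.4]
opening: 0.026
grasp_force: 0.0
```

Run:
```python
from h import *
o=st(); R=Ro.from_euler('xyz',o['tcp_rot'],degrees=True).as_matrix(); c=cam('wrist')
im,D=camera('wrist'); v,u=np.mgrid[0:384,0:512]; uv=np.c_[u.ravel(),v.ravel()]
T=(withdepth(c,uv,D)-o['ee_pos'])@R*1000
k=(D.ravel()>.05)&(T[:,2]<40)&(abs(T[:,1])<60)&(abs(T[:,0])<40)&(T[:,2]>-80)
t=T[k]; i=np.argsort(-t[:,2]); print(k.sum(),np.c_[t[i],uv[k][i]][::max(1,len(i)//25)][:14].round())
print('nodepth frac',(D==0).mean()); print(delta([.522,-.321,.021]))
cv2.imwrite('pics/w5.png',im[:,:,::-1])
```

```text
t 4.95 pos [ 0.5211 -0.319   0.1219] rot [-180.    -0.   132.6] q [-31.5  12.5   8.8  86.3   0.   15.9] F [-0.3  0.5 -0.4] open 0.026 z [-0.  0. -1.] yaz 42.6
14007 [[ -6.  13. -21. 290. 260.]
 [ 11.  17. -33. 303. 235.]
 [ 11.  15. -39. 300. 241.]
 [  7.  22. -45. 319. 258.]
 [ 11. -17. -50. 215. 255.]
 [ 11. -19. -56. 206. 262.]
 [ -4.  14. -59. 300. 304.]
 [ 12. -25. -62. 184. 270.]
 [ 12.  26. -66. 341. 273.]
 [ 12.  40. -68. 388. 277.]
 [  7. -32. -69. 159. 295.]
 [ 12. -24. -71. 181. 283.]
 [ 14. -39. -73. 133. 281.]
 [ 12. -14. -74. 213. 288.]]
nodepth frac 0.003946940104166667
[ -2.10693127  -0.66298483 101.01546917]
```

Request:
apply_moves(motion=[{"jaw": 0.3, "xyz": [-2, -1, 40], "twist": 0}, {"jaw": 0.3, "xyz": [-2, -1, 80], "twist": 0}, {"jaw": 0.3, "xyz": [-2, -1, 110], "twist": 0}, {"jaw": 0.3, "xyz": [-2, -1, 125], "twist": 0}, {"jaw": 0.3, "xyz": [-2, -1, 130], "twist": 0}])

```text
time: 5.62
ee_pos: [0.5216, -0.3211, -0.0081]
tcp_rot: [-180.0, -0.0, 132.6]
wrist_force: [-0.5, 0.1, 0.1]
opening: 0.055
grasp_force: 0.0
```

Request:
apply_moves(motion=[{"jaw": 0.1, "xyz": [0, 0, 5], "twist": 0}, {"jaw": -0.5, "xyz": [0, 0, 8], "twist": 0}, {"jaw": -0.7, "xyz": [0, 0, 8], "twist": 0}, {"jaw": -0.7, "xyz": [0, 0, 8], "twist": 0}, {"jaw": -0.7, "xyz": [0, 0, 8], "twist": 0}], grip_force=60)

```text
time: 6.25
ee_pos: [0.5221, -0.3214, -0.0152]
tcp_rot: [180.0, 0.1, 132.6]
wrist_force: [0.0, -0.1, 4.0]
opening: 0.0245
grasp_force: 59.4
```

The grip holds (24.5 mm, 59 N). The real tips sit about 20 mm behind the reported TCP. I lift, turn the grille to the machine's heading and set it down in front of the machine.

Request:
apply_moves(motion=[{"jaw": -0.7, "xyz": [0, 0, -50], "twist": 0}, {"jaw": -0.7, "xyz": [50, 10, -80], "twist": -0.1}, {"jaw": -0.7, "xyz": [100, 25, -80], "twist": -0.28}, {"jaw": -0.7, "xyz": [150, 40, -80], "twist": -0.46}, {"jaw": -0.7, "xyz": [210, 50, -80], "twist": -0.64}])

```text
time: 6.88
ee_pos: [0.4155, -0.1315, 0.0639]
tcp_rot: [180.0, -0.0, 169.6]
wrist_force: [-0.2, 1.1, -0.2]
opening: 0.0235
grasp_force: 59.3
```

Run:
```python
from h import *
o=st(); print(delta([.36,-.035,.05],o))
```

```text
t 6.875 pos [ 0.4155 -0.1315  0.0639] rot [180.   -0.  169.6] q [-17.6 -11.1 -21.5  79.6   0.   -7.2] F [-0.2  1.1 -0.2] open 0.0235 z [-0.  0. -1.] yaz 79.6
[71.94292547 84.95227789 13.91856339]
```

Request:
apply_moves(motion=[{"jaw": -0.7, "xyz": [36, 42, 0], "twist": -0.13}, {"jaw": -0.7, "xyz": [72, 85, 20], "twist": -0.25}, {"jaw": -0.7, "xyz": [72, 85, 50], "twist": -0.25}, {"jaw": -0.7, "xyz": [72, 85, 70], "twist": -0.25}, {"jaw": -0.7, "xyz": [72, 85, 78], "twist": -0.25}])

```text
time: 7.5
ee_pos: [0.3605, -0.0357, -0.0149]
tcp_rot: [180.0, -0.1, -176.4]
wrist_force: [-0.7, -0.3, -0.4]
opening: 0.0242
grasp_force: 59.5
```

Request:
apply_moves(motion=[{"jaw": -0.7, "xyz": [0, 0, 0], "twist": 0}, {"jaw": 0.5, "xyz": [0, 0, 0], "twist": 0}, {"jaw": 0.5, "xyz": [0, 0, 0], "twist": 0}, {"jaw": 0.5, "xyz": [0, 0, -40], "twist": 0}, {"jaw": 0.5, "xyz": [0, 0, -100], "twist": 0}])

```text
time: 8.12
ee_pos: [0.3604, -0.0359, 0.0866]
tcp_rot: [180.0, -0.1, -176.4]
wrist_force: [1.0, -0.9, 1.3]
opening: 0.0642
grasp_force: 0.0
```

Run:
```python
from tab import *
im,D,c=tabw(360,-35,zr=(9,19)); np.save('w6D.npy',D); cv2.imwrite('pics/w6.png',im[:,:,::-1])
```

```text
t 8.125 pos [ 0.3604 -0.0359  0.0866] rot [ 1.800e+02 -1.000e-01 -1.764e+02] q [ -5.7 -21.9 -27.3  84.7   0.   -9.3] F [ 1.  -0.9  1.3] open 0.0642 z [-0.002  0.    -1.   ] yaz 93.6
2194 tab z 14.116098927940653 ((365.3387451171875, -35.52498245239258), (47.52595138549805, 24.984386444091797), 2.854532480239868)
```

View pics/w6.png

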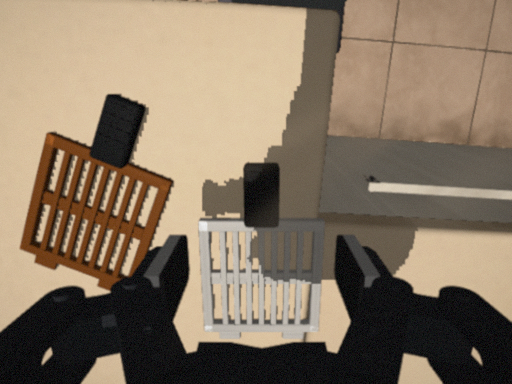

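The grille lies at tab pixel (262,195), yaw about 3°, level on the worktop. Twist alone cannot lean the tool. I therefore go up at azimuth 4° until joint 4 meets its limit and see whether the tool leans.

Request:
apply_moves(motion=[{"jaw": 0.5, "xyz": [0, 60, -62], "twist": 0}, {"jaw": 0.5, "xyz": [0, 60, -124], "twist": 0}, {"jaw": 0.5, "xyz": [0, 60, -186], "twist": 0}, {"jaw": 0.5, "xyz": [0, 60, -248], "twist": 0}, {"jaw": 0.5, "xyz": [0, 60, -300], "twist": 0}])

```text
time: 8.8
ee_pos: [0.3573, 0.024, 0.3822]
tcp_rot: [-180.0, 0.1, -176.4]
wrist_force: [0.3, -0.4, 0.9]
opening: 0.0638
grasp_force: 0.0
```

Request:
apply_moves(motion=[{"jaw": 0.5, "xyz": [0, 0, -100], "twist": 0}, {"jaw": 0.5, "xyz": [0, 0, -150], "twist": 0}, {"jaw": 0.5, "xyz": [0, 0, -200], "twist": 0}])

```text
time: 9.18
ee_pos: [0.3634, 0.0242, 0.5141]
tcp_rot: [180.0, 3.2, -176.4]
wrist_force: [-0.1, -1.3, -0.2]
opening: 0.0641
grasp_force: 0.0
```

```bash
python3 -c "
from h import *
st()"
```

```text
t 9.175 pos [0.3634 0.0242 0.5141] rot [ 180.     3.2 -176.4] q [  3.8  -1.6  42.  130.4  -0.    0.2] F [-0.1 -1.3 -0.2] open 0.0641 z [ 0.055  0.004 -0.998] yaz 93.6
```

It leans as hoped, with joint 4 at its limit. I continue.

Request:
apply_moves(motion=[{"jaw": 0.5, "xyz": [0, 0, -60], "twist": 0}, {"jaw": 0.5, "xyz": [0, 0, -120], "twist": 0}, {"jaw": 0.5, "xyz": [0, 0, -180], "twist": 0}, {"jaw": 0.5, "xyz": [0, 0, -180], "twist": 0}])

```text
time: 9.68
ee_pos: [0.3636, 0.0243, 0.5354]
tcp_rot: [180.0, 6.4, -176.4]
wrist_force: [0.8, 0.2, -0.9]
opening: 0.0642
grasp_force: 0.0
```

```bash
python3 -c "
from h import *
st()"
```

```text
t 9.675 pos [0.3636 0.0243 0.5354] rot [ 180.     6.4 -176.4] q [  3.8  -1.9  44.9 130.5  -0.    0.2] F [ 0.8  0.2 -0.9] open 0.0642 z [ 0.111  0.007 -0.994] yaz 93.6
```

Request:
apply_moves(motion=[{"jaw": 0.5, "xyz": [200, 0, -200], "twist": 0}, {"jaw": 0.5, "xyz": [200, 0, -200], "twist": 0}, {"jaw": 0.5, "xyz": [200, 0, -200], "twist": 0}, {"jaw": 0.5, "xyz": [200, 0, -200], "twist": 0}])

```text
time: 10.18
ee_pos: [0.2464, 0.017, 0.5364]
tcp_rot: [180.0, 9.8, -176.4]
wrist_force: [0.8, 0.2, -0.1]
opening: 0.0643
grasp_force: 0.0
```

```bash
python3 -c "
from h import *
st()"
```

```text
t 10.175 pos [0.2464 0.017  0.5364] rot [ 180.     9.8 -176.4] q [  4.  -18.5  31.7 130.5  -0.    0.3] F [ 0.8  0.2 -0.1] open 0.0643 z [ 0.169  0.011 -0.985] yaz 93.6
```

Request:
apply_moves(motion=[{"jaw": 0.5, "xyz": [0, 0, -150], "twist": 0}, {"jaw": 0.5, "xyz": [0, 0, -150], "twist": 0}])

```text
time: 10.42
ee_pos: [0.2571, 0.0177, 0.5624]
tcp_rot: [179.9, 13.2, -176.4]
wrist_force: [-0.1, 0.1, 0.5]
opening: 0.0639
grasp_force: 0.0
```

Request:
apply_moves(motion=[{"jaw": 0.5, "xyz": [0, 0, -150], "twist": 0}])

```text
time: 10.55
ee_pos: [0.2595, 0.0179, 0.579]
tcp_rot: [179.9, 15.6, -176.4]
wrist_force: [-0.3, -0.7, 0.1]
opening: 0.0641
grasp_force: 0.0
```

Request:
apply_moves(motion=[{"jaw": 0.5, "xyz": [0, 0, -150], "twist": 0}])

```text
time: 10.68
ee_pos: [0.2571, 0.0177, 0.5971]
tcp_rot: [179.9, 18.4, -176.4]
wrist_force: [0.3, 0.6, 0.1]
opening: 0.0637
grasp_force: 0.0
```

```bash
python3 -c "
from h import *
st()"
```

```text
t 10.675 pos [0.2571 0.0177 0.5971] rot [ 179.9   18.4 -176.4] q [  4.  -16.9  42.  130.4  -0.    0.3] F [0.3 0.6 0.1] open 0.0637 z [ 0.314  0.022 -0.949] yaz 93.6
```

Request:
apply_moves(motion=[{"jaw": 0.5, "xyz": [0, 0, -150], "twist": 0}])

```text
time: 10.8
ee_pos: [0.2524, 0.0174, 0.6142]
tcp_rot: [179.9, 21.1, -176.4]
wrist_force: [0.3, -0.1, 0.2]
opening: 0.0641
grasp_force: 0.0
```

Request:
apply_moves(motion=[{"jaw": 0.5, "xyz": [0, 0, -150], "twist": 0}])

```text
time: 10.92
ee_pos: [0.2451, 0.0169, 0.6307]
tcp_rot: [179.9, 23.8, -176.4]
wrist_force: [0.4, -0.4, -0.1]
opening: 0.0638
grasp_force: 0.0
```

Request:
apply_moves(motion=[{"jaw": 0.5, "xyz": [0, 0, -150], "twist": 0}])

```text
time: 11.05
ee_pos: [0.2353, 0.0162, 0.6467]
tcp_rot: [179.8, 26.6, -176.4]
wrist_force: [0.0, -0.1, 0.8]
opening: 0.0639
grasp_force: 0.0
```

Request:
apply_moves(motion=[{"jaw": 0.5, "xyz": [0, 0, -150], "twist": 0}])

```text
time: 11.18
ee_pos: [0.2236, 0.0154, 0.6618]
tcp_rot: [179.8, 29.3, -176.4]
wrist_force: [0.2, 0.3, 0.8]
opening: 0.0638
grasp_force: 0.0
```

Request:
apply_moves(motion=[{"jaw": 0.5, "xyz": [0, 0, -150], "twist": 0}])

```text
time: 11.3
ee_pos: [0.2103, 0.0147, 0.6759]
tcp_rot: [179.8, 32.0, -176.5]
wrist_force: [-0.1, -0.1, -0.6]
opening: 0.0638
grasp_force: 0.0
```

Run:
```python
from h import *
o=st()
im,D=camera('wrist'); np.save('w7D.npy',D); c=cam('wrist'); v,u=np.mgrid[0:384,0:512]; P=withdepth(c,np.c_[u.ravel(),v.ravel()],D)*1000; np.save('wristP.npy',P)
cv2.imwrite('pics/w7.png',cv2.resize(im[:,:,::-1],(800,600)))
```

```text
t 11.3 pos [0.2103 0.0147 0.6759] rot [ 179.8   32.  -176.5] q [  4.5 -20.9  51.5 130.5  -0.3   0.8] F [-0.1 -0.1 -0.6] open 0.0638 z [ 0.528  0.036 -0.848] yaz 93.6
```

View pics/w7.png

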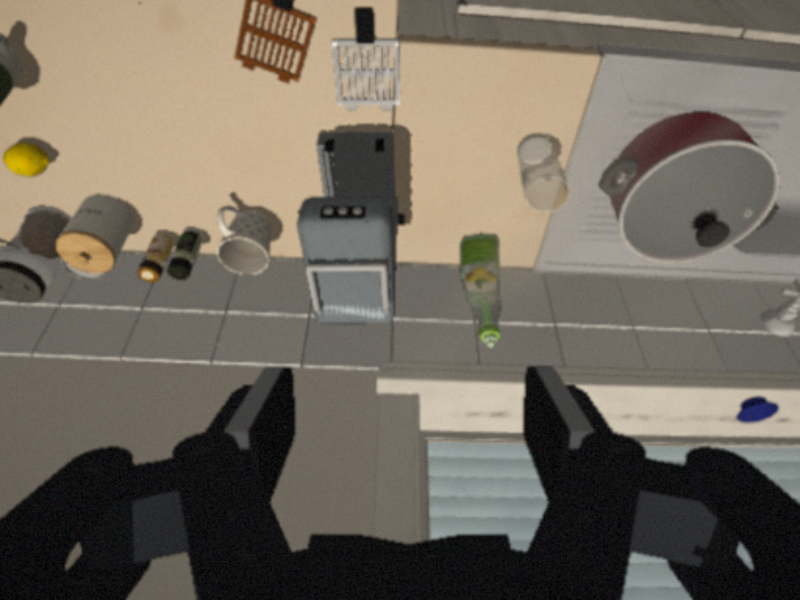

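The lean is 32°, azimuth about 4°. The view shows the machine from above: clips at (332,147) and (381,145), the steel grille at (365,70), and everything else undisturbed. I come down to a viewing pose over the grille.

Run:
```python
from h import *
print(delta([.33,-.03,.12]).round(1))
```

```text
[197.5 -53.7 535. ]
```

Request:
apply_moves(motion=[{"jaw": 0.3, "xyz": [98, -27, 267], "twist": 0}, {"jaw": 0.3, "xyz": [98, -27, 267], "twist": 0}, {"jaw": 0.3, "xyz": [98, -27, 267], "twist": 0}, {"jaw": 0.3, "xyz": [98, -27, 267], "twist": 0}, {"jaw": 0.3, "xyz": [98, -27, 267], "twist": 0}])

```text
time: 11.98
ee_pos: [0.2767, -0.0103, 0.4194]
tcp_rot: [179.5, 30.8, -176.4]
wrist_force: [9.3, -1.5, 11.7]
opening: 0.0557
grasp_force: 0.0
```

Request:
apply_moves(motion=[{"jaw": 0.3, "xyz": [98, -27, 267], "twist": 0}, {"jaw": 0.3, "xyz": [98, -27, 267], "twist": 0}, {"jaw": 0.3, "xyz": [98, -27, 267], "twist": 0}, {"jaw": 0.3, "xyz": [98, -27, 267], "twist": 0}, {"jaw": 0.3, "xyz": [98, -27, 267], "twist": 0}])

```text
time: 12.6
ee_pos: [0.3831, -0.0534, 0.1814]
tcp_rot: [178.5, 28.2, -176.4]
wrist_force: [0.9, -0.1, 1.3]
opening: 0.0557
grasp_force: 0.0
```

Run:
```python
from tab import *
im,D,c=tabw(365,-35,zr=(9,19)); cv2.imwrite('pics/w8.png',cv2.resize(im[:,:,::-1],(800,600)))
v,u=np.mgrid[0:384,0:512]; P=withdepth(c,np.c_[u.ravel(),v.ravel()],D)*1000; np.save('wP8.npy',P)
yaw=np.radians(4.0);R=np.array([[np.cos(yaw),np.sin(yaw)],[-np.sin(yaw),np.cos(yaw)]])
L=np.c_[(P[:,:2]-[590,-46])@R.T,P[:,2]]; ok=(D.ravel()>0)
# wall tops / lip
def show(name,k): print(name,k.sum(),np.percentile(L[k],[3,25,50,75,97],axis=0).round(1).tolist() if k.sum()>5 else '')
for y0,y1 in [(-66,-58),(-58,-51),(-50,-40),(-30,30),(40,50),(51,58),(58,66)]:
    show(f'y{y0}:{y1}',ok&(L[:,1]>y0)&(L[:,1]<y1)&(L[:,0]>-45)&(L[:,0]<40)&(L[:,2]>-5)&(L[:,2]<120))
show('front',ok&(abs(L[:,1])<45)&(L[:,0]<-45)&(L[:,0]>-75)&(L[:,2]>12)&(L[:,2]<90))
show('lip',ok&(abs(L[:,1])<45)&(L[:,0]>40)&(L[:,0]<75)&(L[:,2]>30)&(L[:,2]<150))
```

```text
t 12.6 pos [ 0.3831 -0.0534  0.1814] rot [ 178.5   28.2 -176.4] q [-16.4 -48.5 -36.6  75.6  10.8 -17.9] F [ 0.9 -0.1  1.3] open 0.0557 z [ 0.47   0.056 -0.881] yaz 94.3
1680 tab z 14.228727499150057 ((364.58599853515625, -35.787837982177734), (47.298126220703125, 25.96523094177246), 3.9118897914886475)
y-66:-58 54 [[-43.6, -65.8, -0.9], [-37.8, -64.1, -0.0], [-31.1, -58.9, 44.4], [0.3, -58.4, 45.0], [33.4, -58.1, 45.6]]
y-58:-51 249 [[-43.1, -57.8, 44.4], [-27.3, -56.2, 45.0], [-6.7, -54.5, 45.3], [15.6, -52.7, 45.5], [37.6, -51.2, 46.2]]
y-50:-40 331 [[-29.5, -49.7, 12.7], [-9.7, -47.3, 25.6], [7.4, -44.3, 36.8], [22.8, -43.1, 37.4], [38.5, -40.8, 38.1]]
y-30:30 1506 [[-32.3, -27.6, 12.3], [-11.7, -12.8, 12.9], [4.2, 0.3, 13.2], [21.6, 13.7, 13.6], [37.8, 27.7, 14.2]]
y40:50 286 [[-27.4, 40.7, 12.8], [-6.5, 44.9, 14.4], [9.6, 45.1, 35.8], [24.4, 47.4, 37.3], [37.6, 49.8, 38.0]]
y51:58 291 [[-43.0, 51.2, 37.1], [-27.0, 52.1, 43.4], [-7.0, 53.7, 45.1], [15.3, 55.9, 45.5], [36.3, 57.7, 46.2]]
y58:66 107 [[-44.7, 58.1, -0.9], [-36.6, 58.7, 44.8], [-14.6, 59.6, 45.2], [10.8, 60.4, 45.6], [35.9, 65.6, 46.3]]
front 1747 [[-57.3, -43.0, 13.3], [-56.5, -28.3, 21.3], [-56.1, -1.6, 28.0], [-55.5, 27.5, 41.1], [-51.6, 43.0, 53.6]]
lip 5490 [[52.0, -42.5, 34.0], [53.5, -21.8, 66.2], [68.2, 0.7, 84.3], [69.6, 22.5, 109.7], [70.9, 42.2, 130.0]]
```

View pics/w8.png

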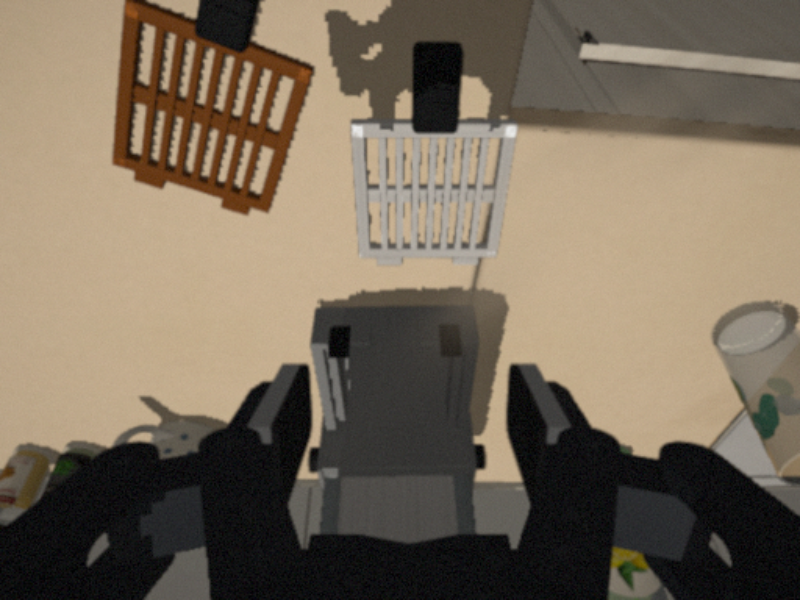

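The view shows the steel grille at (435,190) and the tray in front of it, with clips at (340,342) and (450,340). From depth, the ledges are at about 37.3 mm and the wall tops at about 45.3 mm (consistent with +8). I now refine the machine's pose.

Run:
```python
from h import *
P=np.load('wP8.npy')
yaw=np.radians(4.0);R=np.array([[np.cos(yaw),np.sin(yaw)],[-np.sin(yaw),np.cos(yaw)]])
L=np.c_[(P[:,:2]-[590,-46])@R.T,P[:,2]]; L=L[np.isfinite(L).all(1)]
for s in (1,-1):
  e=[]
  for x in range(-40,40,4):
    k=(abs(L[:,0]-x)<2.5)&(s*L[:,1]>42)&(s*L[:,1]<57)&(L[:,2]>34)&(L[:,2]<48)
    q=L[k]; hi=q[q[:,2]>43.5]; lo=q[q[:,2]<39.5]
    if len(hi)>2 and len(lo)>2: e.append((x,((s*hi[:,1]).min()+(s*lo[:,1]).max())/2*s))
    elif len(hi)>2: e.append((x,(s*hi[:,1]).min()*s))
  e=np.array(e); print(s,len(e),'median y',np.median(e[:,1]),'slope deg',np.degrees(np.polyfit(e[:,0],e[:,1],1)[0]))
f=L[(abs(L[:,1])<48)&(L[:,0]<-54)&(L[:,0]>-60)&(L[:,2]>14)&(L[:,2]<34)]; p=np.polyfit(f[:,1],f[:,0],1); print('front face x',p[1],'deg',np.degrees(p[0]),len(f))
f=L[(abs(L[:,1])<45)&(L[:,0]<57)&(L[:,0]>48)&(L[:,2]>52)&(L[:,2]<80)]; p=np.polyfit(f[:,1],f[:,0],1); print('lip face x',p[1],'deg',np.degrees(p[0]),len(f))
k=(L[:,0]>40)&(L[:,0]<57)&(abs(L[:,1])<45)&(L[:,2]<60)&(L[:,2]>36); print('lip lower z',np.percentile(L[k,2],[1,5,20]))
k=(abs(L[:,1])>42)&(abs(L[:,1])<49)&(L[:,0]>-10)&(L[:,0]<40)&(L[:,2]>35);print('ledge z',np.median(L[k,2]))
# clips (y~39.5)
for s in(1,-1):
  k=(abs(L[:,1]-s*39.5)<9)&(L[:,0]<-44)&(L[:,0]>-62)&(L[:,2]>47); print('clip',k.sum(),L[k].mean(0),L[k].max(0))
o=st(); print('to (.389,-.035,.07)',delta([.389,-.035,.07],o).round(1))
```

```text
1 20 median y 52.07895421183947 slope deg -0.0428690229534098
-1 20 median y -50.355475434841715 slope deg -0.10420024901970391
front face x -56.205180160072 deg 0.003008137487897697 995
lip face x 52.989660024311995 deg -0.12529821870646726 1374
lip lower z [37.4091138  47.3793857  49.51087354]
ledge z 37.31096463477782
clip 99 [-54.9773533   40.23667837  51.71920512] [-50.64326121  47.43448174  54.8809993 ]
clip 100 [-54.86838233 -38.50035147  51.54386409] [-48.19743535 -31.54379457  54.70896806]
t 12.65 pos [ 0.3818 -0.0531  0.175 ] rot [ 178.3   27.8 -176.5] q [-16.4 -48.4 -37.1  75.5  10.7 -17.9] F [ 1.1  0.3 -8. ] open 0.0554 z [ 0.463  0.058 -0.884] yaz 94.3
to (.389,-.035,.07) [41.6 14.8 97.2]
```

Request:
apply_moves(motion=[{"jaw": 0.3, "xyz": [20, 15, 50], "twist": 0}, {"jaw": 0.3, "xyz": [40, 15, 97], "twist": 0}, {"jaw": 0.3, "xyz": [40, 15, 97], "twist": 0}])

```text
time: 13.02
ee_pos: [0.4008, -0.0373, 0.0774]
tcp_rot: [178.2, 27.3, -176.4]
wrist_force: [-0.9, 0.8, 0.8]
opening: 0.0554
grasp_force: 0.0
```

Run:
```python
from tab import *
o=st(); im,D,c=tabw(365,-35,zr=(9,19)); o=st()
R=Ro.from_euler('xyz',o['tcp_rot'],degrees=True).as_matrix()
t=np.array([.373,-.0352,.008])+.021*R[:,2]; print(t,delta(t,o).round(1))
v,u=np.mgrid[0:384,0:512]; T=(withdepth(c,np.c_[u.ravel(),v.ravel()],D)-o['ee_pos'])@R*1000
k=(D.ravel()>.05)&(T[:,2]<0)&(abs(T[:,1])<70)&(abs(T[:,0])<20)&(T[:,2]>-60); print('tips',np.percentile(T[k,2],[99,99.8,100]))
```

```text
t 13.025 pos [ 0.4008 -0.0373  0.0774] rot [ 178.2   27.3 -176.4] q [-12.1 -48.5 -48.   64.5   8.9 -14.1] F [-0.9  0.8  0.8] open 0.0554 z [ 0.456  0.06  -0.888] yaz 94.5
t 13.025 pos [ 0.4008 -0.0373  0.0774] rot [ 178.2   27.3 -176.4] q [-12.1 -48.5 -48.   64.5   8.9 -14.1] F [-0.9  0.8  0.8] open 0.0554 z [ 0.456  0.06  -0.888] yaz 94.5
3292 tab z 14.295172123303368 ((363.8516845703125, -36.07076644897461), (48.041481018066406, 25.626163482666016), 3.3684253692626953)
t 13.075 pos [ 0.4022 -0.0378  0.081 ] rot [ 178.3   27.6 -176.3] q [-12.1 -48.5 -47.7  64.5   8.9 -14.1] F [-0.7 -0.2  1.3] open 0.0553 z [ 0.46   0.06  -0.886] yaz 94.5
[ 0.38265806 -0.03395008 -0.01060537] [59.5  2.9 72.4]
tips [-24.00430255 -22.77291221 -21.80817216]
```

Joint 2 sits at its limit here, so the leaned hand cannot reach the tab this close to the base. Pushing inward removes the lean again, so I use that. I will grasp nearly upright, set the grille farther out to the right of the machine, re-lean, and regrasp there.

Request:
apply_moves(motion=[{"jaw": 0.3, "xyz": [60, 3, -10], "twist": 0}])

```text
time: 13.2
ee_pos: [0.3811, -0.0532, 0.0682]
tcp_rot: [177.4, 25.7, -176.1]
wrist_force: [0.8, -0.2, 0.3]
opening: 0.0556
grasp_force: 0.0
```

Request:
apply_moves(motion=[{"jaw": 0.3, "xyz": [60, 0, -20], "twist": 0}])

```text
time: 13.32
ee_pos: [0.3476, -0.0778, 0.0614]
tcp_rot: [176.1, 23.7, -175.9]
wrist_force: [-0.1, -1.1, 0.2]
opening: 0.0555
grasp_force: 0.0
```

Request:
apply_moves(motion=[{"jaw": 0.3, "xyz": [60, 0, -20], "twist": 0}])

```text
time: 13.45
ee_pos: [0.3052, -0.1054, 0.0584]
tcp_rot: [174.8, 22.4, -175.8]
wrist_force: [0.5, -2.1, -0.1]
opening: 0.0556
grasp_force: 0.0
```

```bash
python3 -c "
from h import *
st()"
```

```text
t 13.45 pos [ 0.3052 -0.1054  0.0584] rot [ 174.8   22.4 -175.8] q [-36.6 -48.6 -47.9  76.8  18.5 -39.5] F [ 0.5 -2.1 -0.1] open 0.0556 z [ 0.372  0.119 -0.921] yaz 96.2
```

The hand slipped sideways because its wrist is not on the lean's azimuth (now 17.7°). I go to that azimuth and push inward there.

```bash
cat >> h.py <<'E'
def wdir(v):
    o=sensors.get_obs(); R=Ro.from_euler('xyz',o['tcp_rot'],degrees=True).as_matrix(); return R.T@np.array(v,float)
E
python3 - <<'E'
from h import *
print(delta([.42,.134,.15]).round(), wdir([-.953,-.303,0]).round(3))
E
```

```text
[-157.  233.  -13.] [ 0.899 -0.198 -0.391]
```

Request:
apply_moves(motion=[{"jaw": 0.3, "xyz": [-157, 233, -13], "twist": 0}, {"jaw": 0.3, "xyz": [-157, 233, -13], "twist": 0}, {"jaw": 0.3, "xyz": [-157, 233, -13], "twist": 0}, {"jaw": 0.3, "xyz": [-157, 233, -13], "twist": 0}, {"jaw": 0.3, "xyz": [-157, 233, -13], "twist": 0}])

```text
time: 14.08
ee_pos: [0.4211, 0.1343, 0.1506]
tcp_rot: [174.5, 22.6, -176.1]
wrist_force: [1.4, -1.6, 1.6]
opening: 0.0556
grasp_force: 0.0
```

Request:
apply_moves(motion=[{"jaw": 0.3, "xyz": [54, -12, -23], "twist": 0}])

```text
time: 14.2
ee_pos: [0.3635, 0.1178, 0.1428]
tcp_rot: [174.8, 21.4, -175.5]
wrist_force: [-2.1, -0.8, 0.9]
opening: 0.0555
grasp_force: 0.0
```

Request:
apply_moves(motion=[{"jaw": 0.3, "xyz": [54, -12, -23], "twist": 0}])

```text
time: 14.32
ee_pos: [0.3306, 0.1044, 0.154]
tcp_rot: [175.1, 20.2, -175.7]
wrist_force: [0.9, 0.7, 0.7]
opening: 0.0558
grasp_force: 0.0
```

Request:
apply_moves(motion=[{"jaw": 0.3, "xyz": [54, -12, -23], "twist": 0}])

```text
time: 14.45
ee_pos: [0.3083, 0.0957, 0.1679]
tcp_rot: [175.6, 17.9, -175.6]
wrist_force: [0.6, 1.0, 0.3]
opening: 0.0556
grasp_force: 0.0
```

```bash
python3 -c "
from h import *
o=st();z=Ro.from_euler('xyz',o['tcp_rot'],degrees=True).as_matrix()[:,2];print(np.degrees(np.arctan2(z[1],z[0])),np.degrees(np.arctan2(o['ee_pos'][1],o['ee_pos'][0])),wdir([-1,0,0]),wdir([0,1,0]))"
```

```text
t 14.45 pos [0.3083 0.0957 0.1679] rot [ 175.6   17.9 -175.6] q [ 16.7 -48.6 -34.9  85.2   0.5  11.7] F [0.6 1.  0.3] open 0.0556 z [ 0.299  0.1   -0.949] yaz 95.8
18.455315870496914 17.23656152946568 [ 0.94893405  0.10012631 -0.29916366] [-0.07322696  0.99230535  0.09983939]
```

Request:
apply_moves(motion=[{"jaw": 0.3, "xyz": [60, -12, 0], "twist": 0}])

```text
time: 14.58
ee_pos: [0.2902, 0.0902, 0.1622]
tcp_rot: [176.2, 15.4, -175.5]
wrist_force: [0.5, -0.7, -0.2]
opening: 0.0554
grasp_force: 0.0
```

Request:
apply_moves(motion=[{"jaw": 0.3, "xyz": [60, -12, 0], "twist": 0}])

```text
time: 14.7
ee_pos: [0.2698, 0.0843, 0.1563]
tcp_rot: [176.8, 12.7, -175.3]
wrist_force: [0.1, -0.4, -0.4]
opening: 0.0556
grasp_force: 0.0
```

Request:
apply_moves(motion=[{"jaw": 0.3, "xyz": [60, -10, 0], "twist": 0}])

```text
time: 14.82
ee_pos: [0.2483, 0.0807, 0.1546]
tcp_rot: [177.4, 10.0, -175.2]
wrist_force: [0.1, 0.8, 1.2]
opening: 0.0556
grasp_force: 0.0
```

Request:
apply_moves(motion=[{"jaw": 0.3, "xyz": [60, -10, 0], "twist": 0}])

```text
time: 14.95
ee_pos: [0.2257, 0.0779, 0.1563]
tcp_rot: [178.0, 7.5, -175.1]
wrist_force: [-0.0, 1.0, -0.3]
opening: 0.0555
grasp_force: 0.0
```

```bash
python3 -c "
from h import *
o=st();z=Ro.from_euler('xyz',o['tcp_rot'],degrees=True).as_matrix()[:,2];print(np.degrees(np.arctan2(z[1],z[0])),np.degrees(np.arctan2(o['ee_pos'][1],o['ee_pos'][0])),delta([.372,-.036,.08],o).round(1))"
```

```text
t 14.95 pos [0.2257 0.0779 0.1563] rot [ 178.     7.5 -175.1] q [ 18.9 -48.6 -34.1  96.8   0.1  13.8] F [-0.   1.  -0.3] open 0.0555 z [ 0.126  0.046 -0.991] yaz 95.2
19.8596912853271 19.02949510628306 [-124.9 -129.1   88.9]
```

Request:
apply_moves(motion=[{"jaw": 0.3, "xyz": [60, -12, 0], "twist": 0}])

```text
time: 15.08
ee_pos: [0.2027, 0.0736, 0.1616]
tcp_rot: [178.7, 4.9, -175.0]
wrist_force: [-0.6, -0.2, 0.3]
opening: 0.0553
grasp_force: 0.0
```

Request:
apply_moves(motion=[{"jaw": 0.3, "xyz": [60, -12, 0], "twist": 0}])

```text
time: 15.2
ee_pos: [0.1785, 0.0702, 0.1705]
tcp_rot: [179.4, 2.4, -175.0]
wrist_force: [0.6, 0.4, 0.2]
opening: 0.0558
grasp_force: 0.0
```

```bash
python3 -c "
from h import *
o=st();R=Ro.from_euler('xyz',o['tcp_rot'],degrees=True).as_matrix();t=np.array([.361,-.0358,.004])+.021*R[:,2];print(t,delta(t+[0,0,.07],o).round(1), wdir([0,0,-1]).round(3))"
```

```text
t 15.2 pos [0.1785 0.0702 0.1705] rot [ 179.4    2.4 -175. ] q [ 21.7 -48.6 -32.  104.   -0.2  16.7] F [0.6 0.4 0.2] open 0.0558 z [ 0.042  0.014 -0.999] yaz 95.1
[ 0.36187517 -0.03551435 -0.01697981] [-168.2 -122.6  123.5] [ 0.043 -0.01   0.999]
```

Request:
apply_moves(motion=[{"jaw": 0.3, "xyz": [-60, -45, 0], "twist": 0.025}, {"jaw": 0.3, "xyz": [-110, -80, 40], "twist": 0.025}, {"jaw": 0.3, "xyz": [-155, -115, 90], "twist": 0.025}, {"jaw": 0.3, "xyz": [-168, -123, 123], "twist": 0.025}, {"jaw": 0.3, "xyz": [-168, -123, 123], "twist": 0.025}])

```text
time: 15.82
ee_pos: [0.3629, -0.0372, 0.0499]
tcp_rot: [179.4, 2.2, -176.5]
wrist_force: [-1.0, 0.7, 0.6]
opening: 0.0553
grasp_force: 0.0
```

Run:
```python
from tab import *
im,D,c=tabw(365,-35,zr=(9,19)); o=sensors.get_obs()
print(delta([.3615,-.0355,-.0155],o).round(1))
```

```text
t 15.825 pos [ 0.3629 -0.0372  0.0499] rot [ 179.4    2.2 -176.5] q [ -6.7 -23.8 -32.7  79.    0.9 -10.2] F [-1.   0.7  0.6] open 0.0553 z [ 0.038  0.012 -0.999] yaz 93.5
2985 tab z 14.106683210272886 ((364.7482604980469, -35.8281135559082), (48.01063919067383, 25.47095489501953), 3.5254247188568115)
[ 3.9  0.8 65.2]
```

Request:
apply_moves(motion=[{"jaw": 0.2, "xyz": [4, 1, 40], "twist": 0}, {"jaw": 0.1, "xyz": [4, 1, 60], "twist": 0}, {"jaw": 0.1, "xyz": [4, 1, 65], "twist": 0}, {"jaw": -0.7, "xyz": [4, 1, 65], "twist": 0}, {"jaw": -0.7, "xyz": [4, 1, 65], "twist": 0}], grip_force=60)

```text
time: 16.5
ee_pos: [0.3612, -0.0343, -0.0131]
tcp_rot: [179.5, 2.4, -176.3]
wrist_force: [-2.7, -0.1, 8.6]
opening: 0.0237
grasp_force: 59.2
```

Request:
apply_moves(motion=[{"jaw": -0.7, "xyz": [0, 0, 0], "twist": 0}, {"jaw": -0.7, "xyz": [0, 0, 0], "twist": 0}, {"jaw": -0.7, "xyz": [0, 0, -30], "twist": 0}, {"jaw": -0.7, "xyz": [0, -20, -60], "twist": 0}, {"jaw": -0.7, "xyz": [0, -60, -75], "twist": 0}])

```text
time: 17.12
ee_pos: [0.3622, -0.0954, 0.062]
tcp_rot: [179.5, 2.5, -176.2]
wrist_force: [1.2, 0.2, -1.6]
opening: 0.0238
grasp_force: 59.4
```

Run:
```python
from h import *
o=st(); print(delta([.494,-.20,.06],o).round(1),wdir([0,0,-1]).round(3))
```

```text
t 17.125 pos [ 0.3622 -0.0954  0.062 ] rot [ 179.5    2.5 -176.2] q [-15.8 -22.6 -30.5  79.9   1.3 -19.6] F [ 1.2  0.2 -1.6] open 0.0238 z [ 0.043  0.011 -0.999] yaz 93.8
[-124.4 -113.2    6.4] [ 0.043 -0.009  0.999]
```

Request:
apply_moves(motion=[{"jaw": -0.7, "xyz": [-15, -58, 0], "twist": 0}, {"jaw": -0.7, "xyz": [-45, -108, 0], "twist": 0}, {"jaw": -0.7, "xyz": [-95, -113, 20], "twist": 0}, {"jaw": -0.7, "xyz": [-126, -113, 50], "twist": 0}, {"jaw": -0.7, "xyz": [-122, -114, 72], "twist": 0}])

```text
time: 17.75
ee_pos: [0.4948, -0.2003, -0.0097]
tcp_rot: [179.4, 2.3, -176.3]
wrist_force: [0.3, 0.0, -1.4]
opening: 0.0237
grasp_force: 59.4
```

Request:
apply_moves(motion=[{"jaw": -0.7, "xyz": [0, 0, 4], "twist": 0}, {"jaw": 0.3, "xyz": [0, 0, 4], "twist": 0}, {"jaw": 0.3, "xyz": [0, 0, 4], "twist": 0}, {"jaw": 0.3, "xyz": [0, 0, -40], "twist": 0}, {"jaw": 0.3, "xyz": [0, 0, -100], "twist": 0}])

```text
time: 18.38
ee_pos: [0.4878, -0.2012, 0.0911]
tcp_rot: [179.4, 2.1, -176.4]
wrist_force: [0.7, -0.3, -0.2]
opening: 0.0553
grasp_force: 0.0
```

Run:
```python
from tab import *
im,D,c=tabw(498,-200,zr=(9,19)); o=sensors.get_obs()
print(delta([.30,.012,.42],o).round(1))
```

```text
t 18.375 pos [ 0.4878 -0.2012  0.0911] rot [ 179.4    2.1 -176.4] q [-23.3  -0.5  -8.8  80.1   1.5 -26.9] F [ 0.7 -0.3 -0.2] open 0.0553 z [ 0.037  0.013 -0.999] yaz 93.7
2116 tab z 14.11022437903249 ((497.0480651855469, -199.801025390625), (48.29664611816406, 25.167743682861328), 2.704784631729126)
[ 161.3  228.1 -326.1]
```

Request:
apply_moves(motion=[{"jaw": 0.3, "xyz": [30, 20, -50], "twist": 0}, {"jaw": 0.3, "xyz": [60, 50, -90], "twist": 0}, {"jaw": 0.3, "xyz": [90, 80, -130], "twist": 0}, {"jaw": 0.3, "xyz": [110, 110, -170], "twist": 0}, {"jaw": 0.3, "xyz": [135, 145, -210], "twist": 0}])

```text
time: 19.05
ee_pos: [0.3355, -0.0673, 0.2984]
tcp_rot: [179.5, 2.4, -176.4]
wrist_force: [0.7, 0.3, 0.8]
opening: 0.0555
grasp_force: 0.0
```

Request:
apply_moves(motion=[{"jaw": 0.3, "xyz": [20, 45, -40], "twist": 0}, {"jaw": 0.3, "xyz": [25, 75, -90], "twist": 0}, {"jaw": 0.3, "xyz": [26, 83, -150], "twist": 0}, {"jaw": 0.3, "xyz": [26, 83, -210], "twist": 0}, {"jaw": 0.3, "xyz": [26, 83, -260], "twist": 0}])

```text
time: 19.68
ee_pos: [0.3055, 0.011, 0.5204]
tcp_rot: [179.6, 5.1, -176.3]
wrist_force: [-0.1, -0.1, -0.9]
opening: 0.0554
grasp_force: 0.0
```

Request:
apply_moves(motion=[{"jaw": 0.3, "xyz": [0, 0, -150], "twist": 0}])

```text
time: 19.8
ee_pos: [0.3086, 0.011, 0.5363]
tcp_rot: [179.7, 7.4, -176.4]
wrist_force: [0.4, -0.3, -1.0]
opening: 0.0557
grasp_force: 0.0
```

Request:
apply_moves(motion=[{"jaw": 0.3, "xyz": [0, 0, -150], "twist": 0}])

```text
time: 19.92
ee_pos: [0.3097, 0.011, 0.5539]
tcp_rot: [179.8, 10.0, -176.4]
wrist_force: [0.2, 0.4, 0.6]
opening: 0.0556
grasp_force: 0.0
```

Request:
apply_moves(motion=[{"jaw": 0.3, "xyz": [0, 0, -150], "twist": 0}])

```text
time: 20.05
ee_pos: [0.3083, 0.0109, 0.5714]
tcp_rot: [179.9, 12.7, -176.4]
wrist_force: [-0.5, 0.6, -0.7]
opening: 0.0555
grasp_force: 0.0
```

```bash
python3 -c "
from h import *
o=st();z=Ro.from_euler('xyz',o['tcp_rot'],degrees=True).as_matrix()[:,2];print(np.degrees(np.arctan2(z[1],z[0])),np.degrees(np.arctan2(o['ee_pos'][1],o['ee_pos'][0])))"
```

```text
t 20.05 pos [0.3083 0.0109 0.5714] rot [ 179.9   12.7 -176.4] q [  1.4  -9.9  43.3 130.5   0.6  -2.1] F [-0.5  0.6 -0.7] open 0.0555 z [ 0.219  0.016 -0.975] yaz 93.6
4.197952723783407 2.0285332437695565
```

Request:
apply_moves(motion=[{"jaw": 0.3, "xyz": [0, 0, -150], "twist": 0}])

```text
time: 20.18
ee_pos: [0.3044, 0.0108, 0.5886]
tcp_rot: [180.0, 15.4, -176.4]
wrist_force: [-1.0, -0.4, 0.6]
opening: 0.0552
grasp_force: 0.0
```

Request:
apply_moves(motion=[{"jaw": 0.3, "xyz": [0, 0, -150], "twist": 0}])

```text
time: 20.3
ee_pos: [0.2984, 0.0108, 0.6054]
tcp_rot: [-179.9, 18.1, -176.4]
wrist_force: [1.1, -0.2, -0.4]
opening: 0.0554
grasp_force: 0.0
```

Request:
apply_moves(motion=[{"jaw": 0.3, "xyz": [0, 0, -150], "twist": 0}])

```text
time: 20.42
ee_pos: [0.2902, 0.0107, 0.6217]
tcp_rot: [-179.8, 20.7, -176.4]
wrist_force: [0.1, 0.6, 0.6]
opening: 0.0553
grasp_force: 0.0
```

Request:
apply_moves(motion=[{"jaw": 0.3, "xyz": [0, 0, -150], "twist": 0}])

```text
time: 20.55
ee_pos: [0.2799, 0.0106, 0.6374]
tcp_rot: [-179.7, 23.4, -176.4]
wrist_force: [0.3, -0.4, 0.1]
opening: 0.0553
grasp_force: 0.0
```

Request:
apply_moves(motion=[{"jaw": 0.3, "xyz": [0, 0, -150], "twist": 0}])

```text
time: 20.68
ee_pos: [0.2678, 0.0104, 0.6525]
tcp_rot: [-179.6, 26.0, -176.4]
wrist_force: [-0.6, 0.6, -0.6]
opening: 0.0552
grasp_force: 0.0
```

Request:
apply_moves(motion=[{"jaw": 0.3, "xyz": [0, 0, -150], "twist": 0}])

```text
time: 20.8
ee_pos: [0.254, 0.0103, 0.6668]
tcp_rot: [-179.5, 28.6, -176.4]
wrist_force: [-0.3, -0.3, 0.1]
opening: 0.0555
grasp_force: 0.0
```

Request:
apply_moves(motion=[{"jaw": 0.3, "xyz": [0, 0, -150], "twist": 0}])

```text
time: 20.92
ee_pos: [0.2385, 0.01, 0.6804]
tcp_rot: [-179.4, 31.2, -176.3]
wrist_force: [0.4, 0.2, 1.0]
opening: 0.0556
grasp_force: 0.0
```

```bash
python3 -c "
from h import *
o=st();z=Ro.from_euler('xyz',o['tcp_rot'],degrees=True).as_matrix()[:,2];print(np.degrees(np.arctan2(z[1],z[0])),delta([.45,-.09,.33],o).round(),delta([.485,-.20,.10],o).round())"
```

```text
t 20.925 pos [0.2385 0.01   0.6804] rot [-179.4   31.2 -176.3] q [  2.1 -17.1  54.6 130.5   0.2  -1.3] F [0.4 0.2 1. ] open 0.0556 z [ 0.518  0.023 -0.855] yaz 93.4
2.5520385782448165 [   7. -109.  407.] [ 102. -219.  619.]
```

Request:
apply_moves(motion=[{"jaw": 0.3, "xyz": [25, -119, 278], "twist": 0}, {"jaw": 0.3, "xyz": [25, -119, 278], "twist": 0}, {"jaw": 0.3, "xyz": [25, -119, 278], "twist": 0}, {"jaw": 0.3, "xyz": [25, -119, 278], "twist": 0}, {"jaw": 0.3, "xyz": [25, -119, 278], "twist": 0}])

```text
time: 21.55
ee_pos: [0.3623, -0.0987, 0.4409]
tcp_rot: [-179.4, 31.2, -176.3]
wrist_force: [1.9, -0.3, 0.4]
opening: 0.0553
grasp_force: 0.0
```

Request:
apply_moves(motion=[{"jaw": 0.3, "xyz": [11, -48, 111], "twist": 0}, {"jaw": 0.3, "xyz": [11, -48, 111], "twist": 0}, {"jaw": 0.3, "xyz": [44, -80, 220], "twist": 0}, {"jaw": 0.3, "xyz": [44, -80, 220], "twist": 0}, {"jaw": 0.3, "xyz": [44, -80, 220], "twist": 0}])

```text
time: 22.18
ee_pos: [0.4413, -0.1746, 0.2274]
tcp_rot: [-179.7, 30.7, -176.5]
wrist_force: [-0.4, -0.4, -0.2]
opening: 0.0555
grasp_force: 0.0
```

Run:
```python
from tab import *
im,D,c=tabw(497,-200,zr=(9,19)); o=st()
R=Ro.from_euler('xyz',o['tcp_rot'],degrees=True).as_matrix()
t=np.array([.493,-.2002,.0085])+.021*R[:,2]; print(t,delta(t,o).round(1),delta(t+[-.005,0,.05],o).round(1))
```

```text
t 22.175 pos [ 0.4413 -0.1746  0.2274] rot [-179.7   30.7 -176.5] q [-32.6 -33.6 -25.3  72.5  17.3 -32. ] F [-0.4 -0.4 -0.2] open 0.0555 z [ 0.511  0.026 -0.859] yaz 93.3
945 tab z 14.3729112130407 ((495.72015380859375, -199.43685913085938), (47.989959716796875, 25.11468505859375), 3.2211837768554688)
t 22.225 pos [ 0.442  -0.1747  0.2313] rot [-179.5   31.  -176.4] q [-32.6 -33.7 -25.   72.5  17.3 -32. ] F [ 0.7 -0.1  1.5] open 0.0555 z [ 0.514  0.024 -0.857] yaz 93.4
[ 0.5037974  -0.19969942 -0.0095046 ] [ 72.4 -26.8 237.6] [ 51.  -26.9 192.2]
```

Request:
apply_moves(motion=[{"jaw": 0.2, "xyz": [15, -8, 60], "twist": 0}, {"jaw": 0.2, "xyz": [30, -17, 120], "twist": 0}, {"jaw": 0.2, "xyz": [45, -25, 170], "twist": 0}, {"jaw": 0.2, "xyz": [51, -27, 192], "twist": 0}, {"jaw": 0.2, "xyz": [51, -27, 192], "twist": 0}])

```text
time: 22.85
ee_pos: [0.5003, -0.2004, 0.0427]
tcp_rot: [-179.4, 31.1, -176.3]
wrist_force: [0.2, -0.6, 0.8]
opening: 0.0514
grasp_force: 0.0
```

Run:
```python
from tab import *
im,D,c=tabw(497,-200,zr=(9,19)); o=sensors.get_obs()
R=Ro.from_euler('xyz',o['tcp_rot'],degrees=True).as_matrix()
t=np.array([.493,-.1998,.0085])+.021*R[:,2]; print(t,delta(t,o).round(1)); st()
```

```text
t 22.85 pos [ 0.5003 -0.2004  0.0427] rot [-179.4   31.1 -176.3] q [-31.2 -24.3 -40.4  47.3  16.7 -30.8] F [ 0.2 -0.6  0.8] open 0.0514 z [ 0.516  0.023 -0.856] yaz 93.4
2755 tab z 14.010338641943699 ((494.8128356933594, -200.23861694335938), (50.98744583129883, 25.20800018310547), 2.4699923992156982)
[ 0.50386726 -0.19933374 -0.00946344] [25.   1.8 47.5]
t 22.9 pos [ 0.5008 -0.2007  0.0442] rot [-179.3   31.2 -176.3] q [-31.2 -24.4 -40.3  47.3  16.7 -30.8] F [-0.5  0.1  0.1] open 0.0514 z [ 0.517  0.022 -0.855] yaz 93.4
```

Request:
apply_moves(motion=[{"jaw": 0.2, "xyz": [12, 1, 24], "twist": 0}, {"jaw": 0.1, "xyz": [20, 1, 39], "twist": 0}, {"jaw": 0.0, "xyz": [24, 1, 46], "twist": 0}, {"jaw": -0.7, "xyz": [24, 1, 46], "twist": 0}, {"jaw": -0.7, "xyz": [24, 1, 46], "twist": 0}], grip_force=80)

```text
time: 23.52
ee_pos: [0.5036, -0.2002, -0.0085]
tcp_rot: [-179.3, 31.2, -176.3]
wrist_force: [-4.2, 0.7, 6.3]
opening: 0.0229
grasp_force: 79.2
```

Request:
apply_moves(motion=[{"jaw": -0.7, "xyz": [0, 0, 0], "twist": 0}, {"jaw": -0.7, "xyz": [0, 0, 0], "twist": 0}])

```text
time: 23.78
ee_pos: [0.5037, -0.2002, -0.0085]
tcp_rot: [-179.3, 31.2, -176.3]
wrist_force: [-4.7, 0.8, 7.2]
opening: 0.023
grasp_force: 79.5
```

```bash
python3 -c "
from h import *
o=st();print(wdir([0,0,1]).round(3),wdir([1,0,0]).round(3),wdir([0,1,0]).round(3))"
```

```text
t 23.775 pos [ 0.5037 -0.2002 -0.0085] rot [-179.3   31.2 -176.3] q [-30.9 -21.6 -44.5  40.3  16.6 -30.5] F [-4.7  0.8  7.2] open 0.023 z [ 0.518  0.022 -0.855] yaz 93.4
[-0.518 -0.01  -0.855] [-0.854 -0.059  0.518] [-0.056  0.998  0.022]
```

The leaned grasp holds (23 mm, 79 N). I lift and carry it in front of the tray.

Request:
apply_moves(motion=[{"jaw": -0.7, "xyz": [-17, 0, -48], "twist": 0}, {"jaw": -0.7, "xyz": [-35, 0, -96], "twist": 0}, {"jaw": -0.7, "xyz": [-21, 55, -105], "twist": 0}, {"jaw": -0.7, "xyz": [-24, 105, -104], "twist": 0}, {"jaw": -0.7, "xyz": [-26, 149, -103], "twist": 0}])

```text
time: 24.4
ee_pos: [0.4629, -0.0508, 0.0909]
tcp_rot: [-179.4, 31.2, -176.4]
wrist_force: [0.6, 0.7, 0.3]
opening: 0.0231
grasp_force: 79.1
```

```bash
cat > gr.py <<'E'
from h import *
# grille plate corners by depth-free edge fit: bright steel mask cast on plane z
def grille(z,cx,cy,rad=85):
    c=cam('wrist'); im,D=camera('wrist'); hsv=cv2.cvtColor(im,cv2.COLOR_RGB2HSV)
    v,u=np.mgrid[0:384,0:512]; uv=np.c_[u.ravel(),v.ravel()]; P=withdepth(c,uv,D)*1000
    k=(np.hypot(P[:,0]-cx,P[:,1]-cy)<rad)&(abs(P[:,2]-z)<6)&(hsv[:,:,2].ravel()>95)
    k2=(np.hypot(P[:,0]-cx+72,P[:,1]-cy)<50)&(abs(P[:,2]-z-6)<6)&(hsv[:,:,2].ravel()<70)
    for kk,n in((k,'plate'),(k2,'tab')):
        if kk.sum()>20: print(n,kk.sum(),'z',np.median(P[kk,2]).round(1),[np.round(a,1) for a in cv2.minAreaRect(P[kk][:,:2].astype(np.float32))])
    return im,D,c,P,k
E
python3 - <<'E'
from gr import *
o=st(); e=o['ee_pos']*1000
im,D,c,P,k=grille(e[2]+16.5,e[0]+65,e[1]+4.6)
A=np.c_[P[k][:,:2],np.ones(k.sum())]; print('plane',np.degrees(np.linalg.lstsq(A,P[k][:,2],rcond=None)[0][:2]))
cv2.imwrite('pics/w9.png',im[:,:,::-1]); np.save('wP9.npy',P)
E
```

```text
t 24.4 pos [ 0.4629 -0.0508  0.0909] rot [-179.4   31.2 -176.4] q [-10.7 -42.4 -45.6  56.3   6.8 -12.3] F [0.6 0.7 0.3] open 0.0231 z [ 0.517  0.022 -0.856] yaz 93.3
plate 1012 z 106.2 [array([523.2, -48. ]), array([93.3, 96. ]), np.float64(2.8)]
tab 3941 z 113.4 [array([456.7, -50.2]), array([49.1, 50. ]), np.float64(6.2)]
plane [0.39170036 0.29407568]
```

Request:
apply_moves(motion=[{"jaw": -0.7, "xyz": [-10, 0, 18], "twist": -0.008}, {"jaw": -0.7, "xyz": [-20, -1, 36], "twist": -0.008}, {"jaw": -0.7, "xyz": [-28, -1, 52], "twist": -0.008}, {"jaw": -0.7, "xyz": [-28, -1, 52], "twist": -0.008}])

```text
time: 24.95
ee_pos: [0.5137, -0.0499, 0.059]
tcp_rot: [-179.2, 31.0, -175.8]
wrist_force: [-0.6, 0.1, -0.7]
opening: 0.0229
grasp_force: 79.2
```

Run:
```python
from gr import *
o=st(); e=o['ee_pos']*1000
im,D,c,P,k=grille(e[2]+16.5,e[0]+64,e[1]+3)
yaw=np.radians(3.95);R=np.array([[np.cos(yaw),np.sin(yaw)],[-np.sin(yaw),np.cos(yaw)]])
L=np.c_[(P[:,:2]-[591.3,-45.0])@R.T,P[:,2]]
q=L[k]; print('plate local',np.percentile(q,[1,50,99],axis=0).round(1).tolist(),[np.round(a,1) for a in cv2.minAreaRect(q[:,:2].astype(np.float32))])
for s in(1,-1):
    w=(s*L[:,1]>49)&(s*L[:,1]<62)&(abs(L[:,0])<45)&(abs(L[:,2]-45.3)<2); print('wall top',s,w.sum(),np.percentile(L[w],[1,50,99],axis=0).round(1).tolist() if w.sum()>5 else '')
cv2.imwrite('pics/w10.png',im[:,:,::-1])
```

```text
t 24.95 pos [ 0.5137 -0.0499  0.059 ] rot [-179.2   31.  -175.8] q [ -9.1 -32.9 -44.2  48.2   6.  -11.5] F [-0.6  0.1 -0.7] open 0.0229 z [ 0.514  0.023 -0.858] yaz 93.8
plate 2127 z 73.2 [array([577.2, -46.3]), array([99.2, 95.8]), np.float64(3.4)]
tab 3884 z 81.5 [array([506.9, -47.9]), array([49.7, 49.8]), np.float64(11.1)]
plate local [[-63.5, -46.6, 69.6], [-16.7, -0.1, 73.2], [33.3, 47.1, 75.5]] [array([-14.2,  -0.3]), array([95.8, 99.2]), np.float64(89.5)]
wall top 1 245 [[-44.8, 51.1, 43.5], [-35.4, 54.6, 45.4], [-24.3, 59.1, 46.2]]
wall top -1 245 [[-44.8, -60.1, 43.7], [-35.6, -55.0, 45.3], [-25.9, -51.0, 46.1]]
```

The grille is centred over the tray: local centre (-14.2, -0.3) mm, heading within 0.5°. I lower it onto the clip tops, then loosen so its rear drops to the ledges.

Request:
apply_moves(motion=[{"jaw": -0.7, "xyz": [2, 0, 4], "twist": 0}, {"jaw": -0.7, "xyz": [4, 0, 7], "twist": 0}, {"jaw": -0.7, "xyz": [5, 0, 9], "twist": 0}, {"jaw": -0.7, "xyz": [5, 0, 9], "twist": 0}], grip_force=60)

```text
time: 25.5
ee_pos: [0.5141, -0.0503, 0.0493]
tcp_rot: [-179.2, 31.0, -175.8]
wrist_force: [-0.8, 0.1, -1.3]
opening: 0.0227
grasp_force: 79.2
```

Request:
apply_moves(motion=[{"jaw": -0.4, "xyz": [0, 0, 0], "twist": 0}, {"jaw": -0.3, "xyz": [0, 0, 0], "twist": 0}, {"jaw": -0.25, "xyz": [0, 0, 0], "twist": 0}], grip_force=20)

```text
time: 25.88
ee_pos: [0.5145, -0.0502, 0.0498]
tcp_rot: [-179.1, 31.1, -175.8]
wrist_force: [-0.1, -0.3, -0.4]
opening: 0.0323
grasp_force: 0.0
```

```bash
cat > loc.py <<'E'
from gr import *
def loc(save):
    o=st(); im,D,c,P,k=grille(55,580,-46,95)
    yaw=np.radians(3.95);R=np.array([[np.cos(yaw),np.sin(yaw)],[-np.sin(yaw),np.cos(yaw)]])
    L=np.c_[(P[:,:2]-[591.3,-45.0])@R.T,P[:,2]]; hsv=cv2.cvtColor(im,cv2.COLOR_RGB2HSV); V=hsv[:,:,2].ravel()
    k=(V>95)&(L[:,0]>-75)&(L[:,0]<51)&(abs(L[:,1])<50)&(L[:,2]>38)&(L[:,2]<80)
    q=L[k]; A=np.c_[q[:,:2],np.ones(len(q))]; p=np.linalg.lstsq(A,q[:,2],rcond=None)[0]
    for _ in range(3):
        g=abs(A@p-q[:,2])<2.5; p=np.linalg.lstsq(A[g],q[g,2],rcond=None)[0]
    print('plate n',g.sum(),'x',np.percentile(q[g,0],[.5,99.5]).round(1),'y',np.percentile(q[g,1],[.5,99.5]).round(1),'pitch,roll deg',np.degrees(p[:2]).round(2),'top z at x=-50,0,48:',[(p@[x,0,1]).round(1) for x in(-50,0,48)],[np.round(a,1) for a in cv2.minAreaRect(q[g][:,:2].astype(np.float32))])
    cv2.imwrite(save,im[:,:,::-1])
E
python3 -c "
from loc import *
loc('pics/w11.png')"
```

```text
t 25.875 pos [ 0.5145 -0.0502  0.0498] rot [-179.1   31.1 -175.8] q [ -9.1 -32.6 -45.2  46.9   6.  -11.5] F [-0.1 -0.3 -0.4] open 0.0323 z [ 0.516  0.023 -0.856] yaz 93.8
plate 858 z 55.0 [array([567.1, -47. ]), array([79.3, 96.1]), np.float64(3.8)]
tab 291 z 65.8 [array([523.2, -52.2]), array([70.9, 69.2]), np.float64(38.3)]
plate n 1138 x [-63.2  31.2] y [-47.6  47. ] pitch,roll deg [-9.43  0.88] top z at x=-50,0,48: [np.float64(59.1), np.float64(50.8), np.float64(42.9)] [array([-15.8,  -0.5]), array([95.9, 95.2]), np.float64(89.8)]
```

The rear is down on the ledges (pitch -9.4°) and the front rests on the clips, as wanted. I regrip, then push forward.

Request:
apply_moves(motion=[{"jaw": -0.25, "xyz": [2.5, 0, 4], "twist": 0}, {"jaw": -0.7, "xyz": [2.5, 0, 4], "twist": 0}, {"jaw": -0.7, "xyz": [2.5, 0, 4], "twist": 0}, {"jaw": -0.7, "xyz": [2.5, 0, 4], "twist": 0}], grip_force=50)

```text
time: 26.42
ee_pos: [0.514, -0.0503, 0.0445]
tcp_rot: [-179.2, 31.0, -175.8]
wrist_force: [-0.4, 0.6, -0.6]
opening: 0.0249
grasp_force: 51.8
```

Request:
apply_moves(motion=[{"jaw": -0.7, "xyz": [-2.5, 0, 1.5], "twist": 0}, {"jaw": -0.7, "xyz": [-5, 0, 3], "twist": 0}, {"jaw": -0.7, "xyz": [-7, 0, 4], "twist": 0}, {"jaw": -0.7, "xyz": [-8.5, 0, 5], "twist": 0}])

```text
time: 26.92
ee_pos: [0.5242, -0.0496, 0.0448]
tcp_rot: [-179.2, 31.0, -175.8]
wrist_force: [-0.1, 0.1, -1.1]
opening: 0.0249
grasp_force: 51.8
```

```bash
python3 -c "
from loc import *
loc('pics/w12.png')"
```

```text
t 26.925 pos [ 0.5242 -0.0496  0.0448] rot [-179.2   31.  -175.8] q [ -8.8 -30.8 -44.7  45.5   5.8 -11.2] F [-0.1  0.1 -1.1] open 0.0249 z [ 0.515  0.023 -0.857] yaz 93.8
plate 1009 z 53.5 [array([579.4, -46.1]), array([82.6, 95.3]), np.float64(3.6)]
tab 293 z 65.8 [array([518.5, -40. ]), array([53.5, 60.9]), np.float64(15.0)]
plate n 1239 x [-53.1  44.6] y [-47.   47.1] pitch,roll deg [-8.81  0.67] top z at x=-50,0,48: [np.float64(60.6), np.float64(52.9), np.float64(45.5)] [array([-3.7, -0.4]), array([95.3, 99. ]), np.float64(89.6)]
```

Request:
apply_moves(motion=[{"jaw": -0.7, "xyz": [-1, 0, 0.6], "twist": 0}, {"jaw": -0.7, "xyz": [-2, 0, 1.2], "twist": 0}, {"jaw": -0.7, "xyz": [-3, 0, 1.8], "twist": 0}])

```text
time: 27.35
ee_pos: [0.5276, -0.0494, 0.0448]
tcp_rot: [-179.1, 31.1, -175.8]
wrist_force: [-0.1, 0.4, -1.2]
opening: 0.0249
grasp_force: 51.8
```

```bash
python3 -c "
from loc import *
loc('pics/w13.png')"
```

```text
t 27.35 pos [ 0.5276 -0.0494  0.0448] rot [-179.1   31.1 -175.8] q [ -8.7 -30.2 -44.3  45.3   5.8 -11.1] F [-0.1  0.4 -1.2] open 0.0249 z [ 0.515  0.023 -0.857] yaz 93.8
plate 1078 z 53.5 [array([581.6, -48.1]), array([85.1, 95.2]), np.float64(0.3)]
tab 288 z 65.8 [array([523.6, -48.2]), array([50.3, 48.7]), np.float64(8.3)]
plate n 1313 x [-49.8  48.1] y [-47.3  47.3] pitch,roll deg [-8.77  0.94] top z at x=-50,0,48: [np.float64(61.2), np.float64(53.5), np.float64(46.2)] [array([-0.4, -0.6]), array([95.3, 99.2]), np.float64(89.3)]
```

The lugs are under the lip and the front edge is at x = -49.8 mm above the ramps, with no contact force. I press down in small steps with a softer grip, so the grille can pivot.

Request:
apply_moves(motion=[{"jaw": -0.7, "xyz": [1.5, 0, 2.6], "twist": 0}, {"jaw": -0.7, "xyz": [3, 0, 5.1], "twist": 0}, {"jaw": -0.7, "xyz": [4.6, 0, 7.7], "twist": 0}, {"jaw": -0.7, "xyz": [6.2, 0, 10.3], "twist": 0}], grip_force=35)

```text
time: 27.9
ee_pos: [0.5273, -0.0499, 0.0331]
tcp_rot: [-179.1, 31.0, -175.8]
wrist_force: [-18.5, -1.5, 16.2]
opening: 0.0248
grasp_force: 54.9
```

```bash
python3 -c "
from loc import *
loc('pics/w14.png')"
```

```text
t 27.9 pos [ 0.5273 -0.0499  0.0331] rot [-179.1   31.  -175.8] q [ -8.7 -29.8 -45.4  43.8   5.8 -11.1] F [-18.5  -1.5  16.2] open 0.0248 z [ 0.515  0.022 -0.857] yaz 93.7
plate 589 z 51.4 [array([572.2, -46.5]), array([58.9, 95.5]), np.float64(4.2)]
tab 4380 z 63.5 [array([520.9, -49.4]), array([54.5, 52.5]), np.float64(5.7)]
plate n 1678 x [-47.9  50.1] y [-47.2  46.2] pitch,roll deg [-5.68 -0.08] top z at x=-50,0,48: [np.float64(54.4), np.float64(49.4), np.float64(44.7)] [array([ 1. , -0.3]), array([99.3, 95.1]), np.float64(0.2)]
```

There is 18 N pushing back lengthwise, so I ease back about 1.5 mm while pressing on.

Request:
apply_moves(motion=[{"jaw": -0.7, "xyz": [1.3, 0, -0.8], "twist": 0}, {"jaw": -0.7, "xyz": [2.8, 0, 1.8], "twist": 0}, {"jaw": -0.7, "xyz": [4.1, 0, 3.9], "twist": 0}])

```text
time: 28.32
ee_pos: [0.5262, -0.05, 0.0277]
tcp_rot: [-179.1, 31.1, -175.8]
wrist_force: [-5.2, -0.7, 6.4]
opening: 0.0247
grasp_force: 53.2
```

Request:
apply_moves(motion=[{"jaw": -0.7, "xyz": [0.8, 0, 1.3], "twist": 0}, {"jaw": -0.7, "xyz": [1.5, 0, 2.6], "twist": 0}])

```text
time: 28.58
ee_pos: [0.5256, -0.05, 0.0241]
tcp_rot: [-179.1, 31.0, -175.8]
wrist_force: [-8.8, -1.1, 6.0]
opening: 0.0245
grasp_force: 53.5
```

```bash
python3 -c "
from loc import *
loc('pics/w15.png')"
```

```text
t 28.575 pos [ 0.5256 -0.05    0.0241] rot [-179.1   31.  -175.8] q [ -8.8 -29.7 -46.4  42.8   5.8 -11.2] F [-8.8 -1.1  6. ] open 0.0245 z [ 0.515  0.022 -0.857] yaz 93.7
plate 23 z 49.3 [array([546.9, -48.4]), array([ 5.6, 30.4]), np.float64(2.4)]
tab 3628 z 56.7 [array([516. , -49.8]), array([58. , 52.3]), np.float64(5.2)]
plate n 1620 x [-47.1  45.3] y [-25.6  23.8] pitch,roll deg [-2.91  0.02] top z at x=-50,0,48: [np.float64(48.8), np.float64(46.3), np.float64(43.8)] [array([-1.4,  0.1]), array([55.7, 94.4]), np.float64(88.4)]
```

Request:
apply_moves(motion=[{"jaw": -0.7, "xyz": [1.2, 0, 1.3], "twist": 0}, {"jaw": -0.7, "xyz": [2, 0, 2.6], "twist": 0}, {"jaw": -0.7, "xyz": [2.8, 0, 3.9], "twist": 0}])

```text
time: 29.0
ee_pos: [0.525, -0.05, 0.0188]
tcp_rot: [-179.1, 31.0, -175.8]
wrist_force: [-8.2, -1.8, 4.0]
opening: 0.0247
grasp_force: 53.4
```

```bash
python3 -c "
from loc import *
loc('pics/w16.png')"
```

```text
t 29.0 pos [ 0.525  -0.05    0.0188] rot [-179.1   31.  -175.8] q [ -8.8 -29.6 -46.9  42.2   5.8 -11.2] F [-8.2 -1.8  4. ] open 0.0247 z [ 0.514  0.023 -0.857] yaz 93.7
tab 1048 z 61.7 [array([498.7, -51.4]), array([35.2, 52.1]), np.float64(3.5)]
plate n 1460 x [-56.7  28. ] y [-49.   23.5] pitch,roll deg [-0.59  0.13] top z at x=-50,0,48: [np.float64(44.9), np.float64(44.4), np.float64(43.9)] [array([-20.2,  -5.8]), array([99.5, 57.5]), np.float64(20.0)]
```

Request:
apply_moves(motion=[{"jaw": -0.7, "xyz": [0.8, 0, 0.8], "twist": 0}, {"jaw": -0.7, "xyz": [1.3, 0, 1.6], "twist": 0}])

```text
time: 29.3
ee_pos: [0.5251, -0.0501, 0.0184]
tcp_rot: [-179.1, 31.1, -175.8]
wrist_force: [-27.6, 0.3, 25.6]
opening: 0.0247
grasp_force: 56.8
```

Request:
apply_moves(motion=[{"jaw": -0.7, "xyz": [0.5, 0, 0.9], "twist": 0}, {"jaw": -0.7, "xyz": [0.5, 0, 0.9], "twist": 0}])

```text
time: 29.55
ee_pos: [0.5252, -0.0501, 0.0181]
tcp_rot: [-179.1, 31.1, -175.8]
wrist_force: [-29.9, 0.0, 27.4]
opening: 0.0246
grasp_force: 57.5
```

```bash
python3 -c "
from loc import *
loc('pics/w17.png')"
```

```text
t 29.55 pos [ 0.5252 -0.0501  0.0181] rot [-179.1   31.1 -175.8] q [ -8.8 -29.6 -47.   42.    5.8 -11.2] F [-29.9   0.   27.4] open 0.0246 z [ 0.516  0.023 -0.856] yaz 93.7
tab 1116 z 62.7 [array([497.8, -51.5]), array([34.9, 52.3]), np.float64(4.1)]
plate n 1455 x [-56.8  26.8] y [-48.5  23.6] pitch,roll deg [-0.34  0.08] top z at x=-50,0,48: [np.float64(44.7), np.float64(44.4), np.float64(44.2)] [array([-21.1,  -6. ]), array([99.2, 57.3]), np.float64(20.3)]
```

The grille has bottomed out (27 N, level within 0.35°). I release and back off along the fingers.

Request:
apply_moves(motion=[{"jaw": 0.1, "xyz": [-0.5, 0, -1.0], "twist": 0}, {"jaw": 0.1, "xyz": [-0.5, 0, -1.0], "twist": 0}, {"jaw": 0.1, "xyz": [0, 0, -20], "twist": 0}, {"jaw": 0.1, "xyz": [20, 0, -60], "twist": 0}, {"jaw": 0.1, "xyz": [40, 0, -100], "twist": 0}])

```text
time: 30.22
ee_pos: [0.4384, -0.0545, 0.0812]
tcp_rot: [-179.2, 31.0, -175.8]
wrist_force: [0.6, -0.1, 0.4]
opening: 0.0471
grasp_force: 0.0
```

Run:
```python
from loc import *
loc('pics/w18.png')
im=cv2.imread('pics/w18.png')
c=cam('wrist'); p=proj(c,[.575,-.046,.045])[0].astype(int); x0=max(p[0]-130,0);y0=max(p[1]-100,0)
cv2.imwrite('pics/w18c.png',cv2.resize(im[y0:y0+200,x0:x0+260],(780,600),interpolation=2)); print(x0,y0)
# clip positions
```

```text
t 30.225 pos [ 0.4384 -0.0545  0.0812] rot [-179.2   31.  -175.8] q [-12.4 -46.4 -48.3  58.    7.7 -14.3] F [ 0.6 -0.1  0.4] open 0.0471 z [ 0.514  0.024 -0.857] yaz 93.8
plate n 217 x [-47.3  50.8] y [-48.9  24.3] pitch,roll deg [-0.25 -0.18] top z at x=-50,0,48: [np.float64(45.6), np.float64(45.4), np.float64(45.2)] [array([ -9.3, -30.4]), array([ 49.9, 118.1]), np.float64(52.7)]
131 184
```

View pics/w18c.png

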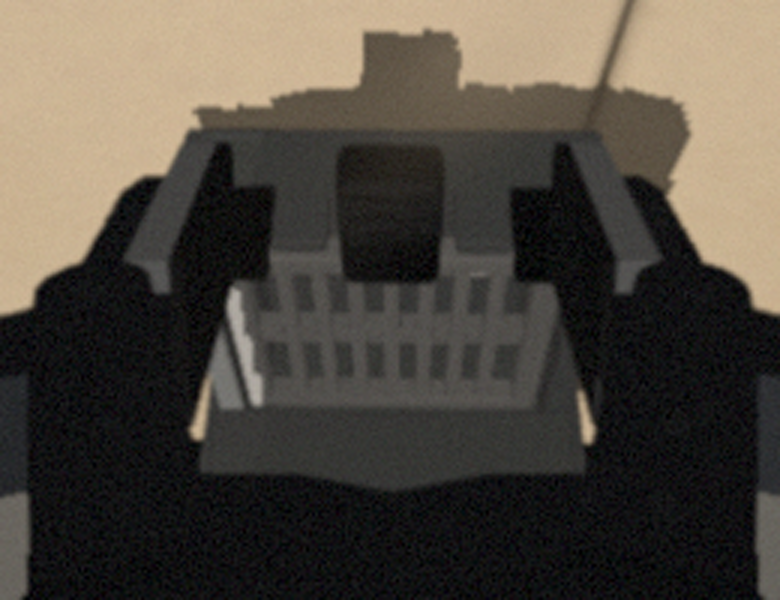

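The grille lies level in the tray (top at 45.4 mm = ledge + 8) with both dark clips, at (250,240) and (530,240), overlapping its front edge. I do a last numeric check of the clips and then hand in.

Run:
```python
from h import *
c=cam('wrist'); im,D=camera('wrist'); v,u=np.mgrid[0:384,0:512]; P=withdepth(c,np.c_[u.ravel(),v.ravel()],D)*1000
yaw=np.radians(4.0);R=np.array([[np.cos(yaw),np.sin(yaw)],[-np.sin(yaw),np.cos(yaw)]]); L=np.c_[(P[:,:2]-[590,-46])@R.T,P[:,2]]
ok=True
for s in(1,-1):
  k=(abs(L[:,1]-s*39.5)<9)&(L[:,0]<-44)&(L[:,0]>-66)&(L[:,2]>47)&(L[:,2]<60); m=L[k].mean(0); print('clip',k.sum(),m,L[k].max(0)); ok&=abs(m[0]+54.9)<2
k=(abs(L[:,2]-45.4)<1.5)&(abs(L[:,1])<47)&(L[:,0]>-52)&(L[:,0]<60)&(cv2.cvtColor(im,cv2.COLOR_RGB2HSV)[:,:,2].ravel()>60)
print('plate',np.percentile(L[k],[1,99],axis=0).round(1))
if ok: print(bot.job_done())
```

```text
clip 119 [-54.94463184  37.36194013  51.35609688] [-49.44639356  41.88478048  54.6240178 ]
clip 117 [-55.05584258 -35.64501973  51.35957314] [-48.72983029 -31.6513476   54.89216553]
plate [[-48.5 -46.1  44. ]
 [ 50.8  46.2  46.3]]
the job is handed in; nothing more can be done
None
```

The grille is refitted and the job is handed in at about 30 s. My camera check just before showed it level in the tray, both clips back at rest over its front edge and the gripper clear; no verdict was returned.

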